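# Clear the painting table: graded paperweights and wash brushes

## Task

Clear the painting table: put every stone paperweight that is there into the slotted stand, each bar along the narrowest slot that accepts it, flat on the slot's floor and about centred lengthwise (try it from the narrow end upwards if unsure). Lay every wash brush flat and straight inside the brush tray, side by side and not on one another, all with their bristles towards the tray's open end. Leave the ink bottle, cup and saucer where they stand.

Things in the scene. Friction and masses are not known exactly. Their poses are not given: they have to be found in the camera images.
- weight_a_mid (a point): centre (half-way up) of a plain stone paperweight, a bar 100 mm long (its x), 28 mm high (z), lying on its base. Its width (y) is 20, 25, 30 or 35 mm: the four weights all differ, and which is which is not told. 0.12 to 0.33 kg. May be absent.
- weight_b_mid (a point): centre (half-way up) of a plain stone paperweight, a bar 100 mm long (its x), 28 mm high (z), lying on its base. Its width (y) is 20, 25, 30 or 35 mm: the four weights all differ, and which is which is not told. 0.12 to 0.33 kg. May be absent.
- weight_c_mid (a point): centre (half-way up) of a plain stone paperweight, a bar 100 mm long (its x), 28 mm high (z), lying on its base. Its width (y) is 20, 25, 30 or 35 mm: the four weights all differ, and which is which is not told. 0.12 to 0.33 kg. May be absent.
- weight_d_mid (a point): centre (half-way up) of a plain stone paperweight, a bar 100 mm long (its x), 28 mm high (z), lying on its base. Its width (y) is 20, 25, 30 or 35 mm: the four weights all differ, and which is which is not told. 0.12 to 0.33 kg. May be absent.
- slot1 (a point): slot 1 of the wooden stand (narrowest, 23 mm wide): centre of the slot's floor, 7 mm above the table; x runs along the slot, y across it, z up. It takes the weight 20 mm wide with 3 mm to spare in all.
- slot2 (a point): slot 2 of the wooden stand (second, 28 mm wide): centre of the slot's floor, 7 mm above the table; x runs along the slot, y across it, z up. It takes the weight 25 mm wide with 3 mm to spare in all.
- slot3 (a point): slot 3 of the wooden stand (third, 33 mm wide): centre of the slot's floor, 7 mm above the table; x runs along the slot, y across it, z up. It takes the weight 30 mm wide with 3 mm to spare in all.
- slot4 (a point): slot 4 of the wooden stand (widest, 38 mm wide): centre of the slot's floor, 7 mm above the table; x runs along the slot, y across it, z up. It takes the weight 35 mm wide with 3 mm to spare in all.
- stand: fixed wooden stand 70 (x) x 252 (y) x 18 mm high, origin under its centre; four slots along x, 11 mm deep, ends open, mouths chamfered 2.5 mm, 26 mm of wood between, centres at y = -89, -37, 20, 81 mm, wider towards +y. A weight too wide for a slot stays on its mouth, about 9 mm above seated. A seated weight's top is 17 mm above the stand, its ends 15 mm out.
- brush_a_mid (a point): middle of the handle (half-way up) of a flat wash brush lying on the table, 150 mm long and 12 mm thick: bamboo handle 18 mm wide from 63 mm behind this point to 27 mm ahead of it, then a head and pale bristles 40 mm wide, ending 87 mm ahead. x points towards the bristles, z up. 0.06 to 0.09 kg.
- brush_a_tip (a point): bristle end of the same brush, half-way up, on its centre line.
- brush_b_mid (a point): middle of the handle (half-way up) of a flat wash brush lying on the table, 150 mm long and 12 mm thick: bamboo handle 18 mm wide from 63 mm behind this point to 27 mm ahead of it, then a head and pale bristles 40 mm wide, ending 87 mm ahead. x points towards the bristles, z up. 0.06 to 0.09 kg.
- brush_b_tip (a point): bristle end of the same brush, half-way up, on its centre line.
- brush_c_mid (a point): middle of the handle (half-way up) of a flat wash brush lying on the table, 150 mm long and 12 mm thick: bamboo handle 18 mm wide from 63 mm behind this point to 27 mm ahead of it, then a head and pale bristles 40 mm wide, ending 87 mm ahead. x points towards the bristles, z up. 0.06 to 0.09 kg.
- brush_c_tip (a point): bristle end of the same brush, half-way up, on its centre line.
- tray_floor (a point): fixed dark wood brush tray: centre of its floor, 4 mm above the table. 190 mm long (x) by 220 mm (y, 210 inside); a lip 8 mm above the floor runs along both long sides and the -x end; the +x end is open, without lip. Holds three brushes side by side along x, about 65 mm apart.
- ink: bystander: black ink bottle, 60 mm across, 170 mm tall, origin under its centre
- cup: bystander: ceramic water cup, 80 mm across, 75 mm tall, origin under its centre
- dish: bystander: white saucer, 90 mm across, 20 mm tall, origin under its centre

How it is judged:
At the end, for the whole second after the job is handed in: Every weight present sits in the slot of its width (within 3.5 mm of the floor, 5 mm of the centre line, 20 mm lengthwise, level); every brush lies on the tray floor, level, within 0.26 rad of the tray's length, handle middle -32 to 25 mm along it, bristles to the open end; all at rest (x of weight_a_mid in the frame of slot3 between -0.02 and 0.02 m and y of weight_a_mid in the frame of slot3 between -0.005 and 0.005 m and z of weight_a_mid in the frame of slot3 between 0.008 and 0.0175 m and angle between the z axis of weight_a_mid and the z axis of slot3, either way round below 0.1 rad and linear speed of each of weight_a, weight_b, weight_c, weight_d, brush_a, brush_b, brush_c below 0.02 m/s and x of weight_b_mid in the frame of slot1 between -0.02 and 0.02 m and y of weight_b_mid in the frame of slot1 between -0.005 and 0.005 m and z of weight_b_mid in the frame of slot1 between 0.008 and 0.0175 m and angle between the z axis of weight_b_mid and the z axis of slot1, either way round below 0.1 rad and x of weight_c_mid in the frame of slot4 between -0.02 and 0.02 m and y of weight_c_mid in the frame of slot4 between -0.005 and 0.005 m and z of weight_c_mid in the frame of slot4 between 0.008 and 0.0175 m and angle between the z axis of weight_c_mid and the z axis of slot4, either way round below 0.1 rad and x of weight_d_mid in the frame of slot2 between -0.02 and 0.02 m and y of weight_d_mid in the frame of slot2 between -0.005 and 0.005 m and z of weight_d_mid in the frame of slot2 between 0.008 and 0.0175 m and angle between the z axis of weight_d_mid and the z axis of slot2, either way round below 0.1 rad and x of brush_a_mid in the frame of tray_floor between -0.032 and 0.025 m and y of brush_a_mid in the frame of tray_floor between -0.095 and 0.095 m and z of brush_a_mid in the frame of tray_floor between 0 and 0.0095 m and angle between each of brush_a_mid, brush_b_mid, brush_c_mid's own z axis and vertical below 0.1 rad and angle between the x axis of each of brush_a_mid, brush_b_mid, brush_c_mid and the x axis of tray_floor, either way round below 0.26 rad and x of each of brush_a_tip, brush_b_tip, brush_c_tip in the frame of tray_floor above 0.03 m and x of brush_b_mid in the frame of tray_floor between -0.032 and 0.025 m and y of brush_b_mid in the frame of tray_floor between -0.095 and 0.095 m and z of brush_b_mid in the frame of tray_floor between 0 and 0.0095 m and x of brush_c_mid in the frame of tray_floor between -0.032 and 0.025 m and y of brush_c_mid in the frame of tray_floor between -0.095 and 0.095 m and z of brush_c_mid in the frame of tray_floor between 0 and 0.0095 m); the robot touches nothing.
It fails at once if the ink bottle is moved more than 30 mm or tipped (distance of ink from where it was at the start of the episode above 0.03 m or angle between ink's own z axis and vertical above 0.4 rad).
It fails at once if the water cup is moved more than 30 mm or tipped (distance of cup from where it was at the start of the episode above 0.03 m or angle between cup's own z axis and vertical above 0.4 rad).
It fails at once if the saucer is moved more than 30 mm or tipped (distance of dish from where it was at the start of the episode above 0.03 m or angle between dish's own z axis and vertical above 0.4 rad).
Of weight_a, weight_b, weight_c, weight_d only 3 to 4 are there at a start; the rules pass over those that are not, and their reading is None.
At some moment in a run one of brush_a, brush_b, brush_c may be knocked a few centimetres aside while the robot is not near it.
It also fails if it takes over 208 s, if anything falls off the work surface, if the arm or the gripper's body presses on something with over 40 N, if the wrist force passes 120 N, or if a joint passes its speed limit or range.

## Robot

A 6-joint arm with a two-finger parallel gripper is mounted at the origin on the work surface. World frame = base frame: x ahead of the robot, y to its left, z up, the work surface at z = 0. Lengths are in m, angles in rad, forces in N, time in s.
With the tool pointing down it reaches from about 0.375 to 0.9 m from the base axis. Payload 3.1 kg.
Tool frame: the origin (TCP) lies on the centre line of the jaws, within the pads' length; the fingertips stand 8 mm ahead of it and the grasp point (between the pads) lies 11 mm behind it; z points along the fingers, y is the line along which they close (so a half turn about z gives the same grasp; the last joint's range is limited). The gripper opens to 85 mm and grips with 20 to 120 N. Pads are 22 mm wide; open, the fingers measure 114 mm over their backs; the gripper's body (76 mm by 85 mm) begins 54 mm behind the grasp point. The pads swing forward as they close: fully open they stand 13 mm farther back than shut.
Start: joints at [1.032, 0.527, 1.433, -0, 1.181, -0.178], TCP at [0.221, 0.585, 0.239] pointing down, gripper open.
Joint ranges: [-3.08, 3.08], [-0.75, 2.2], [0.22, 2.44], [-1.43, 4.57], [0, 2.65], [-2.85, 2.85]. Speed limits (rad/s): [2.79, 2.79, 3.14, 3.14, 3.14, 3.14].

## Interface

Orientations are given as a unit quaternion [x, y, z, w].
In Python, from station import * gives the robot as it stands.
- The arm moves only by the tool play_rows, never from a script. Its argument "rows" is a list of rows, each a list of 3 entries, a list of its own where there are three numbers: the turn, a rotation vector about the tool's x, y, z in degrees, then the shift along the tool's x, y, z in mm, then the closure, from 0 (fully open) to 1 (shut). In form: [[[ax, ay, az], [dx, dy, dz], jaw], ...]. A call has 1 to 12 rows; each row shifts and turns the commanded pose from where the row before left it, along the tool's axes as they then stand; what a row does not reach is not made up. A row lasts 1/12 s, in which the tool goes at most 41.7 mm and 7.16 degrees, less where a joint would pass 70% of its speed; a pose out of reach is approached as far as the arm can. A call with a gripper value outside its range is refused whole. The fingers move at their own pace and stop on an object; "grip_force" is the grip in N (left out, the last holds). Time passes only in rows, so rows that do not move let the fingers close. It gives the time, the measured TCP pose, the force, the opening and the grip force at its end, in the units of the state.
- sense(): the state, without advancing time (a new reading comes with each control period).
- snapshot(name): name is "scene" or "top" or "wrist"; returns (picture, depth): 420x560x3 uint8, red, green, blue; 420x560 float32, m along the optical axis (not along the pixel's ray), 0 where there is no reading.
- get_calibration(name): a dict with "vfov" (degrees; the focal length in pixels is half the picture's height over the tangent of half this angle, whatever the lens; pixels are square), "cx", "cy" (the principal point, pixels), "xyz" and "attitude" of the camera in the world. Camera axes: x right, y down, z forward; pixel columns grow to the right and rows downward; lengths in m; the calibration is good to about 2 mm. A picture is of the moment at which its call begins: read the wrist's pose just before it. get_calibration takes no time and is no camera call; for the wrist camera it gives the pose at the moment of the call.
- sign_off(): hands the job in; it is judged then, once.
The state is a dict: "t": time; "q": joint angles; "qd": joint speeds; "tau": joint torques, N m; "tcp_pos": TCP position; "tool_rot": TCP orientation; "force": force on the tool from outside, world axes, zero at the start; "ft_torque": the same for the moment, N m; "finger_gap": opening from 0.0 (shut) to 1.0 (fully open); "gripper_force": force on a finger pad.
Only numpy, scipy, OpenCV 4.12 (cv2) and the standard library are available. Lean on these libraries where they do the work, as an engineer would, in place of code of your own. Each camera call takes 0.05 s, during which the arm holds its last target. There are 200 camera calls.

## Working session

There is one attempt and no reset: what is moved stays moved. The work goes in short steps, Python scripts to look and compute and a tool call to move; the robot and the scene stay as the last step left them, time stands still between calls to the robot, and variables do not carry over. Pictures are saved under pics/ and viewed, at most 14 in all, crops included, and the job is handed in when it is done.

Besides the shell and the picture viewer there is one more tool, called after ">>>" by a JSON object that holds its "method" and its "body". play_rows: Moves the arm, as the interface text tells. Its arguments: {"type":"object","properties":{"rows":{"type":"array","items":{"type":"array"}},"grip_force":{"type":"number"}},"required":["rows"]}

```bash
ls; mkdir -p pics
cat > h.py <<'E'
from station import *
import numpy as np, cv2
from scipy.spatial.transform import Rotation as R
def cam(name):
    c=get_calibration(name); p,d=snapshot(name); return c,p,d
def K(c):
    f=210/np.tan(np.radians(c['vfov'])/2); return f,c['cx'],c['cy']
def att(c):
    a=np.array(c['attitude'],float)
    return R.from_quat(a).as_matrix() if a.size==4 else a.reshape(3,3)
def world(c,d):
    f,cx,cy=K(c); v,u=np.mgrid[0:d.shape[0],0:d.shape[1]]
    P=np.stack([(u-cx)/f*d,(v-cy)/f*d,d],-1)
    return P@att(c).T+np.array(c['xyz'])
E
python3 - <<'E'
from h import *
for n in ('top','scene'):
    c,p,d=cam(n); print(n,c)
    cv2.imwrite(f'pics/{n}0.png',p[:,:,::-1]); np.savez(f'{n}0.npz',p=p,d=d,W=world(c,d))
s=sense(); print(s['tcp_pos'],s['tool_rot'],s['t'])
E
```

```text
pics
top {'vfov': 57.719441710128564, 'cx': 279.99418450311555, 'cy': 211.74619340624926, 'xyz': array([ 0.5116187 , -0.00111974,  0.98997328]), 'attitude': array([ 0.71002469, -0.703493  ,  0.01289678, -0.02821732])}
scene {'vfov': 54.291318187533044, 'cx': 278.9600112605425, 'cy': 216.87703261937372, 'xyz': array([1.19992443, 0.03015338, 0.97341229]), 'attitude': array([ 0.65579429,  0.69203212, -0.21778493, -0.20879442])}
[0.220292   0.58422877 0.23843738] [ 1.79435167e-01  9.83769325e-01 -9.08292049e-04 -3.33752742e-04] 0.1
```

Run:
```python
from h import *
p=cv2.imread('pics/top0.png'); cv2.imwrite('pics/top0b.png',cv2.resize(p,(800,600),interpolation=cv2.INTER_CUBIC))
```

```text
(no output)
```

View pics/top0b.png

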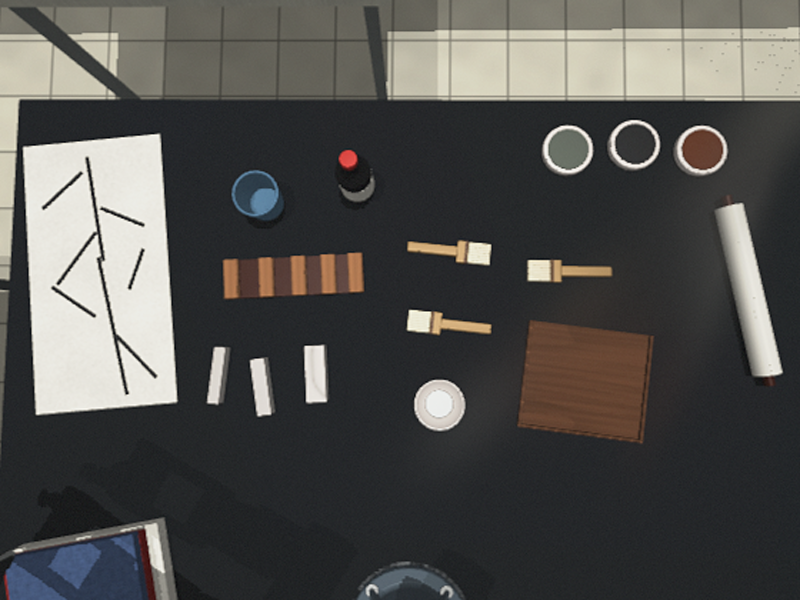

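Run:
```python
from h import *
z=np.load('top0.npz'); W=z['W']; p=z['p'].astype(int); 
m=(W[...,0]>.25)&(W[...,0]<.8)&(abs(W[...,1])<.45)
tab=m&(p.max(-1)<50); print('table z',np.median(W[tab][:,2]))
bright=m&(p.max(-1)>90)&(W[...,2]<.06)
n,l,st,ce=cv2.connectedComponentsWithStats(bright.astype(np.uint8))
for i in range(1,n):
    if st[i,4]<25: continue
    Q=W[l==i]; top=np.percentile(Q[:,2],70); S=Q[Q[:,2]>top-.006]
    r=cv2.minAreaRect((S[:,:2]*1000).astype(np.float32))
    print(st[i],'ztop %.3f'%top,'c',np.round(r[0],1),'wh',np.round(r[1],1),'ang %.1f'%r[2],'rgb',p[l==i].mean(0).astype(int))
big=cv2.imread('pics/top0.png')
a=cv2.resize(big[150:320,270:470],(800,600)*1 and (700,595),interpolation=cv2.INTER_CUBIC)
cv2.imwrite('pics/crop1.png',np.clip(a.astype(int)*1.5,0,255).astype(np.uint8))
# height map near tray
T=(W[...,2]*1000).round().astype(int)
for v in (232,245,260,275,290,305): print(v,T[v,360:460:2])
for u in (375,400,420,440): print(u,T[220:312:2,u])
```

```text
table z -4.9678789634244325e-05
[239 126  23  15  87] ztop 0.050 c [761.2  94.1] wh [18.7 55. ] ang 19.2 rgb [105 104  98]
[175 132  18  18 238] ztop 0.006 c [756.3 278.8] wh [39.2 54.3] ang 64.7 rgb [ 91 128 156]
[285 168  59  18 613] ztop 0.012 c [664.8 -64.9] wh [148.4  39.7] ang 86.5 rgb [200 178 143]
[216 177  39  29 957] ztop 0.018 c [622.  128.1] wh [68.6 75.2] ang 3.5 rgb [138  97  72]
[203 179  12  28 317] ztop 0.018 c [617.6 206.6] wh [68.1 27.1] ang 2.2 rgb [158 109  75]
[156 181  12  28 295] ztop 0.018 c [610.2 328.3] wh [70.1 26.6] ang 3.3 rgb [158 109  75]
[180 180  12  28 305] ztop 0.019 c [613.7 265.2] wh [69.6 26.5] ang 4.5 rgb [158 109  75]
[369 182  60  16 627] ztop 0.013 c [ 629.3 -281.2] wh [ 36.7 149. ] ang 0.1 rgb [188 166 131]
[114 185  11  98 522] ztop 0.001 c [508.9 446.7] wh [253.3  24.7] ang 4.7 rgb [218 216 209]
[285 217  59  18 615] ztop 0.013 c [531.6 -65.6] wh [147.5  39.1] ang 85.1 rgb [202 180 146]
[ 363  225   90   82 5823] ztop 0.005 c [ 433.5 -307.5] wh [213.8 188.2] ang 83.3 rgb [99 68 50]
[213 241  16  42 599] ztop 0.029 c [441.6 170.4] wh [99.8
[... 1233 characters left out ...]
-3  0 12 11 13 12 13 11 15 12  7  5  6  3  4  6  1  3 14 -3  0  1
  2  2]
375 [ 4  0  0  3  4  6  3  3  2  5  1  2  3  4  2  4  0  2  5  4  7  8  9  4
  4  5  5  7  4  4  6  3  6  5  2  5  5  1  4 11  3 -3  1  0  0  0]
400 [ -3  -1   2   0   2   5   2   6 990   0   5   5   3   2   0   3   1   7
   2   2   2   7   6   5   4   3   1   8   4   7   5   4   5   3   2   4
   3   4   1   8   2  12   1  -1  -2   2]
420 [-1 -3 -1 -1 -1  6  3  7  4  5  4  5  1  3  5  4  1  6  4  3  4  5  6  2
  6  5  4  3  4  7  3  4  4  0  6  5  4  4  4  3  6  3 10  1 -1  0]
440 [ 2  1  1  1  0 -1 -1  6  6  5  3  8  4  8  4  6  7 -1  5  3  4  2  3  4
  4  4  2  3  4  8  1  2  5  4  3  5  4  6  5  1  5  5  2  5 12  1]
```

View pics/crop1.png

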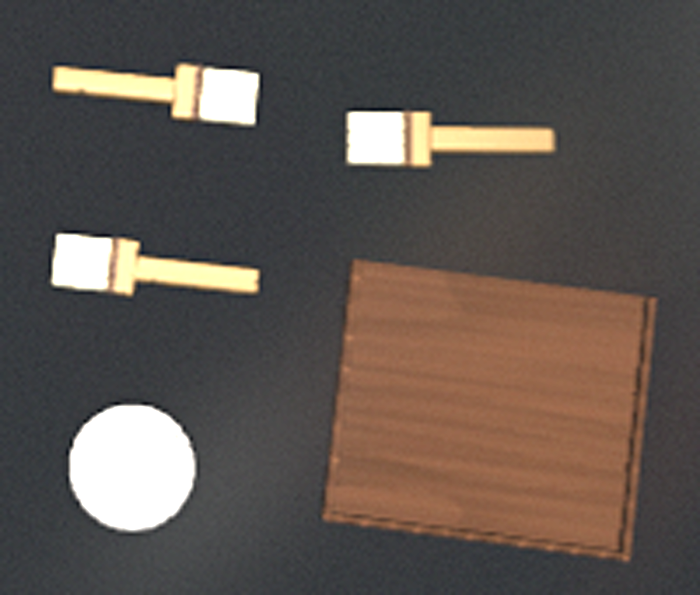

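```bash
cat >> h.py <<'E'
def plan(x,y,z,hd):
    """turn (deg, tool axes) then shift (mm, in the turned tool axes) to put TCP at x,y,z (mm), tool down, tool y heading hd (deg, world)"""
    s=sense(); R0=R.from_quat(s['tool_rot']); h=np.radians(hd)
    ty=np.array([np.cos(h),np.sin(h),0]); tz=np.array([0,0,-1.]); tx=np.cross(ty,tz)
    R1=R.from_matrix(np.stack([tx,ty,tz],1))
    turn=(R0.inv()*R1).as_rotvec(degrees=True)
    sh=R1.inv().apply(np.array([x,y,z])-1000*np.array(s['tcp_pos']))
    print(f"t={s['t']:.1f} turn {np.round(turn,1)} shift {np.round(sh,1)} | tcp {np.round(1000*np.array(s['tcp_pos']),1)} q6 {s['q'][5]:.2f} gap {s['finger_gap']*85:.1f}")
E
python3 - <<'E'
from h import *
z=np.load('top0.npz'); W=z['W']
for zl,zh in ((.065,.08),(.09,.18)):
    m=(W[...,0]>.6)&(W[...,0]<.85)&(W[...,1]>-.1)&(W[...,1]<.4)&(W[...,2]>zl)&(W[...,2]<zh)
    print(m.sum(),np.round(np.percentile(W[m],[3,50,97],axis=0),3).tolist())
plan(600,216,240,93.5)
E
```

```text
286 [[0.714, 0.077, 0.066], [0.756, 0.266, 0.074], [0.789, 0.309, 0.079]]
547 [[0.753, 0.075, 0.099], [0.772, 0.097, 0.121], [0.796, 0.126, 0.171]]
t=0.1 turn [ -0.1  -0.  -24.2] shift [-356.5 -390.7   -1.6] | tcp [220.3 584.2 238.4] q6 -0.18 gap 85.1
```

>>> {"method": "play_rows", "body": {"rows": [[[0,0,-6],[0,0,0],0],[[0,0,-6],[0,0,0],0],[[0,0,-6],[0,0,0],0],[[0,0,-6.2],[0,0,0],0]]}}

```text
t: 0.43
tcp_pos: [0.2204, 0.5844, 0.2387]
tool_rot: [-0.033, 0.999, -0.001, -0.0]
force: [0.1, -0.3, -0.6]
finger_gap: 1.002
gripper_force: 0.0
```

>>> {"method": "play_rows", "body": {"rows": [[[0,0,0],[-15,-16,0],0],[[0,0,0],[-30,-33,0],0],[[0,0,0],[-30,-33,0],0],[[0,0,0],[-30,-33,0],0],[[0,0,0],[-30,-33,0],0],[[0,0,0],[-30,-33,0],0],[[0,0,0],[-30,-33,0],0],[[0,0,0],[-30,-33,0],0],[[0,0,0],[-30,-33,0],0],[[0,0,0],[-30,-33,0],0],[[0,0,0],[-30,-33,0],0],[[0,0,0],[-30,-33,0],0]]}}

```text
t: 1.43
tcp_pos: [0.566, 0.2484, 0.2389]
tool_rot: [-0.031, 1.0, -0.0, -0.001]
force: [0.5, 0.6, -0.8]
finger_gap: 1.002
gripper_force: 0.0
```

Run:
```python
from h import *
plan(600,216,240,93.5)
c,p,d=cam('wrist'); print(c)
W=world(c,d); np.savez('w1.npz',p=p,d=d,W=W); cv2.imwrite('pics/w1.png',p[:,:,::-1])
```

```text
t=1.4 turn [-0.  -0.1  0. ] shift [-32.  -34.4  -1.1] | tcp [566.  248.4 238.9] q6 -1.40 gap 85.1
{'vfov': 65.45956266499277, 'cx': 282.01289478817256, 'cy': 212.87143398497162, 'xyz': array([0.4997874 , 0.24499268, 0.37322271]), 'attitude': array([0.67896103, 0.72253548, 0.09494684, 0.08910389])}
```

View pics/w1.png

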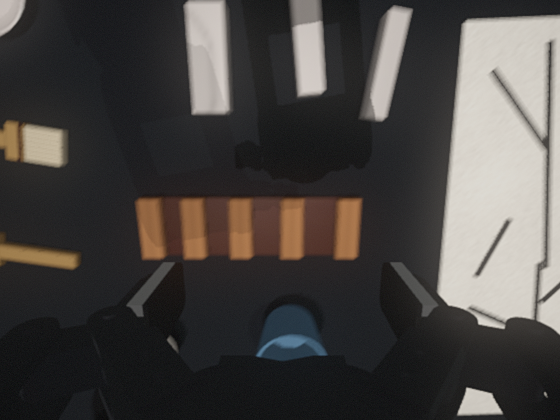

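```bash
cat >> h.py <<'E'
def onplane(c,uv,z):
    f,cx,cy=K(c); uv=np.atleast_2d(uv).astype(float)
    r=np.stack([(uv[:,0]-cx)/f,(uv[:,1]-cy)/f,np.ones(len(uv))],1)@att(c).T
    o=np.array(c['xyz']); return o+r*((z-o[2])/r[:,2])[:,None]
def blocks(c,p,W):
    q=p.astype(int); m=(q[...,0]-q[...,2]>50)&(W[...,2]>.014)&(W[...,2]<.03)&(W[...,1]>.05)&(W[...,1]<.4)&(q[...,0]>100)&(W[...,0]>.55)&(W[...,0]<.68)
    hy=np.array([113,49.25,-9.75,-64.25,-113.25])
    n,l,st,ce=cv2.connectedComponentsWithStats(cv2.erode(m.astype(np.uint8),np.ones((3,3))))
    B=[]
    for i in range(1,n):
        if st[i,4]>80: B.append((*(onplane(c,ce[i],.018)[0]*1000),st[i,4]))
    B=sorted(B,key=lambda b:-b[1]); print(np.round(B,1).tolist()); return B
E
python3 - <<'E'
from h import *
c=get_calibration('wrist'); z=np.load('w1.npz'); B=blocks(c,z['p'],z['W'])
hy=np.array([113,49.25,-9.75,-64.25,-113.25])
if len(B)==5:
    A=np.array(B)[:,:2]; k=np.polyfit(hy,A,1); print('yaw',np.degrees(np.arctan2(-k[0][0],k[0][1])),'scale',np.hypot(*k[0]),'origin',k[1]); print(A-(np.outer(hy,k[0])+k[1]))
t=np.load('top0.npz'); ct=get_calibration('top'); B=blocks(ct,t['p'],t['W'])
# weights (wrist), top faces
W=z['W']; p=z['p']; m=(W[...,2]>.02)&(W[...,2]<.036)&(p.min(-1)>90)&(W[...,0]<.55)&(W[...,1]>.05)
n,l,st,ce=cv2.connectedComponentsWithStats(m.astype(np.uint8))
for i in range(1,n):
    if st[i,4]>300:
        v,u=np.nonzero(l==i); P=onplane(c,np.c_[u,v],.028)[:,:2]*1000
        r=cv2.minAreaRect(P.astype(np.float32)); print(np.round(r[0],1),np.round(r[1],1),round(r[2],1),st[i])
E
```

```text
[[615.8, 320.9, 18.0, 975.0], [619.6, 257.9, 18.0, 1052.0], [623.6, 199.1, 18.0, 983.0], [626.2, 145.4, 18.0, 970.0], [629.2, 96.5, 18.0, 950.0]]
yaw 3.4080901684629885 scale 0.9935853892448223 origin [622.58142907 208.93399785]
[[-0.13717321 -0.06552272]
 [-0.02908742  0.11051976]
 [ 0.40709499 -0.12599616]
 [-0.13004464  0.20215627]
 [-0.11078972 -0.12115715]]
[[609.4, 328.4, 18.0, 147.0], [615.0, 263.4, 18.0, 128.0], [616.4, 205.9, 18.0, 177.0], [619.5, 152.3, 18.0, 175.0], [623.8, 103.4, 18.0, 161.0]]
[449.  165.2] [97.7 34.4] 3.5 [ 189    0   41  111 3919]
[434.  262.2] [81.2 24.7] 9.0 [ 295    0   32   93 2303]
[444.6 338.7] [21.1 98.8] 84.2 [ 368    6   45  111 2339]
```

```bash
cat >> h.py <<'E'
def standfit(c,p,W):
    B=blocks(c,p,W); hy=np.array([113,49.25,-9.75,-64.25,-113.25])
    A=np.array(B)[:,:2]; k=np.polyfit(hy,A,1); print('yaw',np.degrees(np.arctan2(-k[0][0],k[0][1])),'scale',np.hypot(*k[0]),'origin',k[1])
E
python3 - <<'E'
from h import *
t=np.load('top0.npz'); ct=get_calibration('top'); standfit(ct,t['p'],t['W'])
c,p,d=cam('wrist'); standfit(c,p,world(c,d)); W=world(c,d)
m=(W[...,2]>.02)&(W[...,2]<.036)&(p.min(-1)>90)&(W[...,0]<.55)&(W[...,1]>.05)
n,l,st,ce=cv2.connectedComponentsWithStats(m.astype(np.uint8))
for i in range(1,n):
    if st[i,4]>300:
        v,u=np.nonzero(l==i); P=onplane(c,np.c_[u,v],.028)[:,:2]*1000
        r=cv2.minAreaRect(P.astype(np.float32)); print(np.round(r[0],1),np.round(r[1],1),round(r[2],1),st[i])
plan(600,216,240,93.5)
plan(418,267,120,99.5)
E
```

```text
[[609.4, 328.4, 18.0, 147.0], [615.0, 263.4, 18.0, 128.0], [616.4, 205.9, 18.0, 177.0], [619.5, 152.3, 18.0, 175.0], [623.8, 103.4, 18.0, 161.0]]
yaw 3.396419008331629 scale 0.9932388739139819 origin [616.51905926 215.66958921]
[[605.7, 328.7, 18.0, 1131.0], [609.8, 265.2, 18.0, 1081.0], [613.8, 207.2, 18.0, 1113.0], [615.6, 153.7, 18.0, 1131.0], [618.6, 105.2, 18.0, 1083.0]]
yaw 3.2466327245068967 scale 0.9885240649297281 origin [612.41756979 216.93608748]
[444.3 172.2] [89.4 35.6] 3.9 [ 195    0   43  102 3746]
[429.2 269.2] [72.4 25.4] 9.1 [ 303    0   32   83 2177]
[436.3 345.7] [20.8 96.6] 84.3 [ 376    0   46  108 2311]
t=1.5 turn [-0.1  0.2 -0.4] shift [-27.9 -31.   -1.1] | tcp [570.3 245.2 238.9] q6 -1.40 gap 84.6
t=1.5 turn [-0.1  0.2 -6.4] shift [146.6  46.6 118.9] | tcp [570.3 245.2 238.9] q6 -1.40 gap 84.6
```

>>> {"method": "play_rows", "body": {"rows": [[[0,0,0],[0,0,0],0.2],[[0,0,0],[0,0,0],0.2],[[0,0,0],[0,0,0],0.2]]}}

```text
t: 1.78
tcp_pos: [0.5637, 0.2511, 0.2389]
tool_rot: [-0.032, 1.0, 0.0, -0.001]
force: [0.7, 0.6, -0.5]
finger_gap: 0.797
gripper_force: 0.0
```

Run:
```python
from h import *
plan(442.5,171,120,93.9)
c,p,d=cam('wrist'); standfit(c,p,world(c,d)); W=world(c,d)
```

```text
t=1.8 turn [ 0.  -0.1 -0.3] shift [126.4 -71.7 118.9] | tcp [563.7 251.1 238.9] q6 -1.40 gap 67.7
[[605.6, 328.8, 18.0, 1096.0], [609.2, 265.8, 18.0, 1101.0], [613.6, 207.0, 18.0, 1089.0], [615.1, 153.6, 18.0, 1066.0], [618.7, 105.1, 18.0, 1077.0]]
yaw 3.277258593053472 scale 0.990139207342513 origin [612.16310226 217.02646149]
```

>>> {"method": "play_rows", "body": {"rows": [[[0,0,0],[13,-7,0],0.25],[[0,0,0],[25,-14,0],0.25],[[0,0,0],[25,-14,12],0.25],[[0,0,0],[25,-14,22],0.25],[[0,0,0],[25,-14,25],0.25],[[0,0,0],[13,-9,25],0.25],[[0,0,0],[0,0,25],0.25],[[0,0,0],[0,0,10],0.25],[[0,0,0],[0,0,0],0.25],[[0,0,0],[0,0,0],0.25],[[0,0,0],[0,0,0],0.25]]}}

```text
t: 2.75
tcp_pos: [0.4443, 0.1714, 0.1211]
tool_rot: [-0.032, 1.0, 0.0, 0.001]
force: [0.1, 0.4, 0.8]
finger_gap: 0.75
gripper_force: 0.0
```

Run:
```python
from h import *
plan(442.5,171,22,93.9)
c,p,d=cam('wrist'); cv2.imwrite('pics/w2.png',p[:,:,::-1])
```

```text
t=2.8 turn [ 0.   0.1 -0.3] shift [ 1.9 -0.3 99.1] | tcp [444.3 171.4 121.1] q6 -1.50 gap 63.7
```

View pics/w2.png

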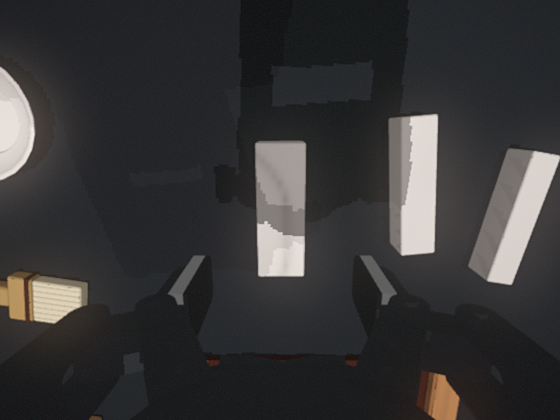

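>>> {"method": "play_rows", "body": {"rows": [[[0,0,0],[2,0,12],0.25],[[0,0,0],[0,0,25],0.25],[[0,0,0],[0,0,25],0.25],[[0,0,0],[0,0,20],0.25],[[0,0,0],[0,0,12],0.25],[[0,0,0],[0,0,5],0.25],[[0,0,0],[0,0,0],0.25],[[0,0,0],[0,0,0],0.8],[[0,0,0],[0,0,0],0.8],[[0,0,0],[0,0,0],0.8],[[0,0,0],[0,0,0],0.8],[[0,0,0],[0,0,0],0.8]], "grip_force": 50}}

```text
t: 3.8
tcp_pos: [0.4427, 0.1707, 0.0227]
tool_rot: [-0.031, 1.0, 0.0, 0.001]
force: [-0.3, -0.1, 5.7]
finger_gap: 0.396
gripper_force: 51.0
```

>>> {"method": "play_rows", "body": {"rows": [[[0,0,0],[0,0,0],0.8],[[0,0,0],[0,0,0],0.8],[[0,0,0],[0,0,0],0.8],[[0,0,0],[0,0,0],0.8]]}}

```text
t: 4.13
tcp_pos: [0.4427, 0.1707, 0.0227]
tool_rot: [-0.031, 1.0, 0.0, 0.001]
force: [-0.4, 0.2, 5.8]
finger_gap: 0.39
gripper_force: 51.0
```

Run:
```python
from h import *
plan(609.8,297.2,90,93.35)
```

```text
t=4.1 turn [0.  0.2 0.2] shift [-174.2  116.6  -67.3] | tcp [442.7 170.7  22.7] q6 -1.50 gap 33.1
```

>>> {"method": "play_rows", "body": {"rows": [[[0,0,0],[0,0,-8],0.8],[[0,0,0],[0,0,-16],0.8],[[0,0,0],[0,0,-20],0.8],[[0,0,0],[0,0,-16],0.8],[[0,0,0],[0,0,-7],0.8],[[0,0,0],[-10,7,0],0.8],[[0,0,0],[-25,17,0],0.8],[[0,0,0],[-25,17,0],0.8],[[0,0,0],[-25,17,0],0.8],[[0,0,0],[-25,17,0],0.8],[[0,0,0],[-25,16,0],0.8],[[0,0,0],[-22,14,0],0.8]]}}

```text
t: 5.13
tcp_pos: [0.5929, 0.286, 0.0881]
tool_rot: [-0.031, 1.0, 0.0, -0.0]
force: [-0.2, 0.5, -3.0]
finger_gap: 0.392
gripper_force: 50.2
```

>>> {"method": "play_rows", "body": {"rows": [[[0,0,0],[-12,8,0],0.8],[[0,0,0],[-5,3,0],0.8],[[0,0,0.2],[0,0,0],0.8],[[0,0,0],[0,0,0],0.8],[[0,0,0],[0,0,0],0.8],[[0,0,0],[0,0,0],0.8]]}}

```text
t: 5.63
tcp_pos: [0.6069, 0.2961, 0.0881]
tool_rot: [-0.029, 1.0, -0.0, -0.001]
force: [0.3, -0.1, -2.1]
finger_gap: 0.394
gripper_force: 50.2
```

Run:
```python
from h import *
plan(609.8,297.2,29.7,93.35)
c,p,d=cam('wrist'); standfit(c,p,world(c,d)) if 0 else None
cv2.imwrite('pics/w3.png',p[:,:,::-1]); np.savez('w3.npz',p=p,d=d,W=world(c,d))
```

```text
t=5.6 turn [-0.  -0.1 -0. ] shift [-3.   1.  58.4] | tcp [606.9 296.1  88.1] q6 -1.34 gap 33.5
```

View pics/w3.png

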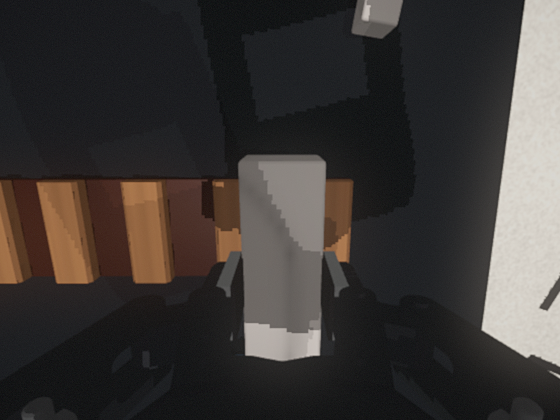

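Run:
```python
from h import *
c=get_calibration('wrist'); z=np.load('w3.npz'); p=z['p'].astype(int)
for v in (184,195,230,250):
    r=p[v]; m=(r[:,0]-r[:,2]>25)&(r[:,0]>50); u=np.nonzero(m)[0]; 
    e=np.nonzero(np.diff(m.astype(int)))[0]; e=e[(e>0)]; print(v,e, np.round(onplane(c,np.c_[e,[v]*len(e)],.018)[:,:2]*1000,1).tolist())
```

```text
184 [201 211 238 324 352] [[579.7, 243.9], [579.3, 250.2], [578.3, 267.3], [575.1, 321.6], [574.1, 339.3]]
195 [201 212 238 324 352] [[586.8, 243.9], [586.4, 250.9], [585.4, 267.5], [582.2, 322.3], [581.1, 340.2]]
230 [ 92  93 240 323 350] [[614.5, 172.2], [614.5, 172.9], [608.8, 269.3], [605.6, 323.8], [604.6, 341.5]]
250 [172 173 241 322 349] [[625.5, 224.3], [625.5, 225.0], [622.8, 270.4], [619.6, 324.4], [618.6, 342.4]]
```

>>> {"method": "play_rows", "body": {"rows": [[[0,0,0],[-3,1,8],0.8],[[0,0,0],[0,0,14],0.8],[[0,0,0],[0,0,10],0.8],[[0,0,0],[0,0,6],0.8],[[0,0,0],[0,0,4],0.8],[[0,0,0],[0,0,4],0.8],[[0,0,0],[0,0,3],0.8],[[0,0,0],[0,0,3],0.8],[[0,0,0],[0,0,3],0.8],[[0,0,0],[0,0,2],0.8],[[0,0,0],[0,0,0],0.8],[[0,0,0],[0,0,0],0.8]]}}

```text
t: 6.68
tcp_pos: [0.6113, 0.2981, 0.0314]
tool_rot: [-0.029, 1.0, -0.0, -0.0]
force: [-0.3, 0.1, -2.3]
finger_gap: 0.396
gripper_force: 50.3
```

>>> {"method": "play_rows", "body": {"rows": [[[0,0,0],[0,-0.5,1],0.8],[[0,0,0],[0,0,0.5],0.8],[[0,0,0],[0,0,0],0.8],[[0,0,0],[0,0,0],0.4],[[0,0,0],[0,0,0],0.4],[[0,0,0],[0,0,0],0.4],[[0,0,0],[0,0,0],0.4],[[0,0,0],[0,0,-5],0.4],[[0,0,0],[0,0,-15],0.4],[[0,0,0],[0,0,-25],0.4],[[0,0,0],[0,0,-25],0.4],[[0,0,0],[0,0,-15],0.4]]}}

```text
t: 7.68
tcp_pos: [0.6129, 0.2981, 0.119]
tool_rot: [-0.029, 1.0, 0.001, 0.002]
force: [0.5, 0.4, 1.3]
finger_gap: 0.599
gripper_force: 0.0
```

Run:
```python
from h import *
plan(418.5,267.5,120,99.3)
```

```text
t=7.7 turn [ 0.1  0.3 -6. ] shift [196.8   1.2  -1. ] | tcp [612.9 298.1 119. ] q6 -1.34 gap 50.9
```

>>> {"method": "play_rows", "body": {"rows": [[[0,0,-6],[0,0,0],0.35],[[0,0,0],[14,0,0],0.35],[[0,0,0],[28,0,0],0.35],[[0,0,0],[28,0,0],0.35],[[0,0,0],[28,0,0],0.35],[[0,0,0],[28,0,0],0.35],[[0,0,0],[28,0,0],0.35],[[0,0,0],[28,1,0],0.35],[[0,0,0],[15,0,0],0.35],[[0,0,0],[0,0,0],0.35],[[0,0,0],[0,0,0],0.35],[[0,0,0],[0,0,0],0.35]]}}

```text
t: 8.68
tcp_pos: [0.4192, 0.2674, 0.1159]
tool_rot: [-0.081, 0.997, 0.001, 0.002]
force: [-0.1, -0.5, -0.8]
finger_gap: 0.651
gripper_force: 0.0
```

Run:
```python
from h import *
plan(418.5,267.5,22,99.3)
c,p,d=cam('wrist'); W=world(c,d)
m=(W[...,2]>.02)&(W[...,2]<.036)&(p.min(-1)>70)&(W[...,0]<.55)&(W[...,1]>.05)
n,l,st,ce=cv2.connectedComponentsWithStats(m.astype(np.uint8))
for i in range(1,n):
    if st[i,4]>300:
        v,u=np.nonzero(l==i); P=onplane(c,np.c_[u,v],.028)[:,:2]*1000
        r=cv2.minAreaRect(P.astype(np.float32)); print(np.round(r[0],1),np.round(r[1],1),round(r[2],1),st[i])
```

```text
t=8.7 turn [0.  0.3 0. ] shift [ 0.7  0.3 93.9] | tcp [419.2 267.4 115.9] q6 -1.39 gap 55.3
[414.3 267.2] [99.3 24.7] 9.2 [ 264  143   37  137 4756]
[416.8 346.5] [22.6 66.9] 84.3 [ 366  188   55   93 2469]
```

>>> {"method": "play_rows", "body": {"rows": [[[0,0.3,0],[2,0,12],0.35],[[0,0,0],[0,0,25],0.35],[[0,0,0],[0,0,25],0.35],[[0,0,0],[0,0,20],0.35],[[0,0,0],[0,0,9],0.35],[[0,0,0],[0,0,3],0.35],[[0,0,0],[0,0,0],0.35],[[0,0,0],[0,0,0],0.9],[[0,0,0],[0,0,0],0.9],[[0,0,0],[0,0,0],0.9],[[0,0,0],[0,0,0],0.9],[[0,0,0],[0,0,0],0.9]]}}

```text
t: 9.73
tcp_pos: [0.4153, 0.2666, 0.022]
tool_rot: [-0.081, 0.997, 0.0, -0.001]
force: [-0.1, 0.4, 6.5]
finger_gap: 0.277
gripper_force: 50.1
```

>>> {"method": "play_rows", "body": {"rows": [[[0,0,0],[0,0,0],0.9],[[0,0,0],[0,0,0],0.9],[[0,0,0],[0,0,0],0.9]]}}

```text
t: 9.98
tcp_pos: [0.4152, 0.2666, 0.022]
tool_rot: [-0.081, 0.997, 0.0, -0.001]
force: [-0.6, -0.4, 6.5]
finger_gap: 0.276
gripper_force: 50.1
```

Run:
```python
from h import *
plan(616.7,179.5,90,93.35)
```

```text
t=10.0 turn [ 0.  -0.1  6. ] shift [-196.   -98.7  -68. ] | tcp [415.2 266.6  22. ] q6 -1.39 gap 23.5
```

>>> {"method": "play_rows", "body": {"rows": [[[0,0,0],[0,0,-8],0.9],[[0,0,0],[0,0,-16],0.9],[[0,0,0],[0,0,-20],0.9],[[0,0,0],[0,0,-16],0.9],[[0,0,3],[0,0,-8],0.9],[[0,0,3],[0,0,0],0.9],[[0,0,0],[-12,-6,0],0.9],[[0,0,0],[-26,-13,0],0.9],[[0,0,0],[-26,-13,0],0.9],[[0,0,0],[-26,-13,0],0.9],[[0,0,0],[-26,-13,0],0.9],[[0,0,0],[-26,-13,0],0.9]]}}

```text
t: 10.98
tcp_pos: [0.5622, 0.2023, 0.0879]
tool_rot: [-0.03, 1.0, -0.0, -0.003]
force: [0.1, -0.4, -2.8]
finger_gap: 0.281
gripper_force: 49.3
```

>>> {"method": "play_rows", "body": {"rows": [[[0,0,0],[-26,-13,0],0.9],[[0,0,0],[-18,-10,0],0.9],[[0,0,0],[-10,-5,0],0.9],[[0,0,0],[0,0,0],0.9],[[0,0,0],[0,0,0],0.9],[[0,0,0],[0,0,0],0.9]]}}

```text
t: 11.48
tcp_pos: [0.614, 0.1792, 0.0872]
tool_rot: [-0.029, 1.0, -0.0, -0.004]
force: [-0.1, 0.3, -1.7]
finger_gap: 0.277
gripper_force: 49.3
```

Run:
```python
from h import *
plan(616.7,179.5,29,93.35)
c,p,d=cam('wrist'); W=world(c,d); p=p.astype(int)
for v in (185,200,215):
    r=p[v]; m=(r[:,0]-r[:,2]>30)&(r[:,0]>75)
    e=np.nonzero(np.diff(m.astype(int)))[0]; print(v,[(int(u),*np.round(onplane(c,[u,v],.018)[0,:2]*1000,1)) for u in e])
    w=onplane(c,[280,v],.018)[0]*1000; print('slot2 predicted centre y', 179.5+(w[0]-616.7)*.0585)
```

```text
t=11.5 turn [-0.  -0.5  0. ] shift [-2.7  0.1 58.2] | tcp [614.  179.2  87.2] q6 -1.52 gap 23.5
185 [(141, np.float64(588.7), np.float64(89.3)), (203, np.float64(586.4), np.float64(128.3)), (217, np.float64(585.9), np.float64(137.2)), (251, np.float64(584.6), np.float64(158.6)), (313, np.float64(582.2), np.float64(197.7)), (344, np.float64(581.1), np.float64(217.2)), (390, np.float64(579.3), np.float64(246.2)), (435, np.float64(577.6), np.float64(274.5)), (514, np.float64(574.6), np.float64(324.3)), (536, np.float64(573.8), np.float64(338.2))]
slot2 predicted centre y 177.5562006111965
200 [(142, np.float64(598.4), np.float64(89.4)), (203, np.float64(596.1), np.float64(128.3)), (218, np.float64(595.5), np.float64(137.9)), (251, np.float64(594.2), np.float64(158.9)), (312, np.float64(591.9), np.float64(197.8)), (343, np.float64(590.7), np.float64(217.6)), (388, np.float64(589.0), np.float64(246.3)), (434, np.float64(587.3), np.float64(275.6)), (512, np.float64(584.3), np.float64(325.3)), (533, np.float64(583.5), np.float64(338.7))]
slot2 predicted centre y 178.1217501800004
215 [(144, np.float64(608.3), np.float64(90.3)), (203, np.float64(606.0), np.float64(128.3)), (219, np.float64(605.4), np.float64(138.7)), (251, np.float64(604.2), np.float64(159.3)), (312, np.float64(601.8), np.float64(198.7)), (342, np.float64(600.6), np.float64(218.0)), (387, np.float64(598.9), np.float64(247.1)), (432, np.float64(597.2), np.float64(276.1)), (509, np.float64(594.2), np.float64(325.8)), (530, np.float64(593.4), np.float64(339.3))]
slot2 predicted centre y 178.70077341726977
```

>>> {"method": "play_rows", "body": {"rows": [[[0,-0.4,0],[-3,0,8],0.9],[[0,0,0],[0,0,14],0.9],[[0,0,0],[0,0,10],0.9],[[0,0,0],[0,0,6],0.9],[[0,0,0],[0,0,4],0.9],[[0,0,0],[0,0,4],0.9],[[0,0,0],[0,0,3],0.9],[[0,0,0],[0,0,3],0.9],[[0,0,0],[0,0,3],0.9],[[0,0,0],[0,0,2],0.9],[[0,0,0],[0,0,0],0.9],[[0,0,0],[0,0,0],0.9]]}}

```text
t: 12.53
tcp_pos: [0.6192, 0.179, 0.0309]
tool_rot: [-0.029, 1.0, -0.0, 0.001]
force: [0.2, 0.9, -1.3]
finger_gap: 0.281
gripper_force: 49.3
```

Run:
```python
from h import *
plan(616.7,179.5,29,93.35); print(sense()['force'])
```

```text
t=12.5 turn [-0.   0.1 -0. ] shift [2.5 0.7 1.9] | tcp [619.2 179.   30.9] q6 -1.52 gap 23.8
[ 0.18038234  0.94305052 -1.27114653]
```

>>> {"method": "play_rows", "body": {"rows": [[[0,0,0],[1,0.3,1],0.9],[[0,0,0],[0,0,0.6],0.9],[[0,0,0],[0,0,0],0.9],[[0,0,0],[0,0,0],0.5],[[0,0,0],[0,0,0],0.5],[[0,0,0],[0,0,0],0.5],[[0,0,0],[0,0,0],0.5],[[0,0,0],[0,0,-5],0.5],[[0,0,0],[0,0,-15],0.5],[[0,0,0],[0,0,-25],0.5],[[0,0,0],[0,0,-25],0.5],[[0,0,0],[0,0,-17],0.5]]}}

```text
t: 13.53
tcp_pos: [0.6189, 0.1794, 0.1187]
tool_rot: [-0.029, 1.0, -0.0, 0.002]
force: [0.2, -0.3, -0.6]
finger_gap: 0.501
gripper_force: 0.0
```

Run:
```python
from h import *
plan(437,346,120,84.2)
```

```text
t=13.5 turn [-0.   0.3  9.1] shift [197.8 147.4  -1.3] | tcp [618.9 179.4 118.7] q6 -1.52 gap 42.6
```

>>> {"method": "play_rows", "body": {"rows": [[[0,0.3,4.5],[0,0,0],0.45],[[0,0,4.6],[0,0,0],0.45],[[0,0,0],[14,10,0],0.45],[[0,0,0],[25,19,0],0.45],[[0,0,0],[25,19,0],0.45],[[0,0,0],[25,19,0],0.45],[[0,0,0],[25,19,0],0.45],[[0,0,0],[25,18,0],0.45],[[0,0,0],[25,18,0],0.45],[[0,0,0],[22,16,0],0.45],[[0,0,0],[12,9,0],0.45],[[0,0,0],[0,0,0],0.45]]}}

```text
t: 14.53
tcp_pos: [0.4311, 0.3473, 0.1167]
tool_rot: [0.047, 0.999, -0.001, -0.003]
force: [0.3, 0.2, 0.2]
finger_gap: 0.553
gripper_force: 0.0
```

>>> {"method": "play_rows", "body": {"rows": [[[0,0,0],[0,0,0],0.4],[[0,0,0],[0,0,0],0.4]]}}

```text
t: 14.7
tcp_pos: [0.4359, 0.3455, 0.1169]
tool_rot: [0.05, 0.999, -0.0, -0.001]
force: [-0.4, 0.4, 0.3]
finger_gap: 0.598
gripper_force: 0.0
```

Run:
```python
from h import *
plan(437,346,22,84.2)
c,p,d=cam('wrist'); W=world(c,d)
m=(W[...,2]>.02)&(W[...,2]<.036)&(p.min(-1)>70)&(W[...,0]<.55)&(W[...,1]>.05)
n,l,st,ce=cv2.connectedComponentsWithStats(m.astype(np.uint8))
for i in range(1,n):
    if st[i,4]>300:
        v,u=np.nonzero(l==i); P=onplane(c,np.c_[u,v],.028)[:,:2]*1000
        r=cv2.minAreaRect(P.astype(np.float32)); print(np.round(r[0],1),np.round(r[1],1),round(r[2],1),st[i])
```

```text
t=14.7 turn [-0.  -0.2  0.1] shift [-1.   0.6 94.9] | tcp [435.9 345.5 116.9] q6 -1.00 gap 50.8
[433.4 347. ] [19.6 98.7] 84.4 [ 269  148   29  135 3720]
```

>>> {"method": "play_rows", "body": {"rows": [[[0,0,0],[0,1,12],0.4],[[0,0,0],[0,0,25],0.4],[[0,0,0],[0,0,25],0.4],[[0,0,0],[0,0,20],0.4],[[0,0,0],[0,0,9],0.4],[[0,0,0],[0,0,4],0.4],[[0,0,0],[0,0,0],0.4],[[0,0,0],[0,0,0],0.95],[[0,0,0],[0,0,0],0.95],[[0,0,0],[0,0,0],0.95],[[0,0,0],[0,0,0],0.95],[[0,0,0],[0,0,0],0.95]]}}

```text
t: 15.75
tcp_pos: [0.4365, 0.3469, 0.0232]
tool_rot: [0.05, 0.999, 0.0, -0.0]
force: [-0.3, 0.2, 6.6]
finger_gap: 0.217
gripper_force: 50.7
```

>>> {"method": "play_rows", "body": {"rows": [[[0,0,0],[0,0,0],0.95],[[0,0,0],[0,0,0],0.95],[[0,0,0],[0,0,0],0.95]]}}

```text
t: 16.0
tcp_pos: [0.4365, 0.3469, 0.0231]
tool_rot: [0.05, 0.999, 0.0, -0.0]
force: [-0.1, -0.7, 7.0]
finger_gap: 0.216
gripper_force: 50.7
```

Run:
```python
from h import *
plan(619.7,127.6,110,93.35)
```

```text
t=16.0 turn [ 0.  -0.1 -9.1] shift [-170.1 -229.6  -86.9] | tcp [436.5 346.9  23.1] q6 -1.00 gap 18.4
```

>>> {"method": "play_rows", "body": {"rows": [[[0,0,0],[0,0,-10],0.95],[[0,0,0],[0,0,-20],0.95],[[0,0,0],[0,0,-25],0.95],[[0,0,-3],[0,0,-22],0.95],[[0,0,-6],[0,0,-11],0.95],[[0,0,0],[-10,-14,0],0.95],[[0,0,0],[-20,-27,0],0.95],[[0,0,0],[-20,-27,0],0.95],[[0,0,0],[-20,-27,0],0.95],[[0,0,0],[-20,-27,0],0.95],[[0,0,0],[-20,-27,0],0.95],[[0,0,0],[-20,-27,0],0.95]]}}

```text
t: 17.0
tcp_pos: [0.5758, 0.1767, 0.1097]
tool_rot: [-0.028, 1.0, -0.0, -0.002]
force: [-0.0, 0.4, -1.7]
finger_gap: 0.218
gripper_force: 49.7
```

>>> {"method": "play_rows", "body": {"rows": [[[0,0,0],[-20,-27,0],0.95],[[0,0,0],[-14,-18,0],0.95],[[0,0,0],[-6,-8,0],0.95],[[0,0,0],[0,0,0],0.95],[[0,0,0],[0,0,0],0.95],[[0,0,0],[0,0,0],0.95]]}}

```text
t: 17.5
tcp_pos: [0.6165, 0.1288, 0.109]
tool_rot: [-0.029, 1.0, 0.0, -0.003]
force: [-0.7, 1.0, -3.1]
finger_gap: 0.214
gripper_force: 49.7
```

Run:
```python
from h import *
plan(619.7,127.6,90,93.35)
```

```text
t=17.5 turn [ 0.  -0.4 -0.1] shift [-3.1 -1.4 19. ] | tcp [616.5 128.8 109. ] q6 -1.60 gap 18.2
```

>>> {"method": "play_rows", "body": {"rows": [[[0,-0.4,0],[-3,-1,8],0.95],[[0,0,0],[0,0,11],0.95],[[0,0,0],[0,0,0],0.95],[[0,0,0],[0,0,0],0.95],[[0,0,0],[0,0,0],0.95]]}}

```text
t: 17.92
tcp_pos: [0.621, 0.127, 0.0897]
tool_rot: [-0.029, 1.0, -0.0, 0.001]
force: [0.2, 0.9, -1.7]
finger_gap: 0.22
gripper_force: 49.7
```

Run:
```python
from h import *
plan(619.7,127.6,30,93.35)
c,p,d=cam('wrist'); p=p.astype(int)
for v in (185,200,215):
    r=p[v]; m=(r[:,0]-r[:,2]>30)&(r[:,0]>75)
    e=np.nonzero(np.diff(m.astype(int)))[0]; print(v,[(int(u),*np.round(onplane(c,[u,v],.018)[0,:2]*1000,1).tolist()) for u in e])
cv2.imwrite('pics/w4.png',p[:,:,::-1].astype(np.uint8))
```

```text
t=17.9 turn [-0.   0.1 -0.1] shift [ 1.3  0.7 59.7] | tcp [621.  127.   89.7] q6 -1.60 gap 18.7
185 [(4, 601.9, -51.0), (51, 600.2, -21.1), (53, 600.1, -19.8), (54, 600.0, -19.2), (55, 600.0, -18.5), (56, 600.0, -17.9), (224, 593.8, 89.1), (257, 592.6, 110.1), (306, 590.8, 141.3), (340, 589.5, 163.0), (391, 587.6, 195.4), (515, 583.0, 274.4)]
200 [(225, 603.6, 89.8), (257, 602.4, 110.5), (306, 600.5, 142.1), (340, 599.3, 164.0), (390, 597.4, 196.2), (512, 592.8, 274.9)]
215 [(225, 613.6, 90.0), (257, 612.4, 110.9), (306, 610.6, 142.8), (339, 609.3, 164.4), (389, 607.4, 197.0), (510, 602.8, 276.0)]
```

View pics/w4.png

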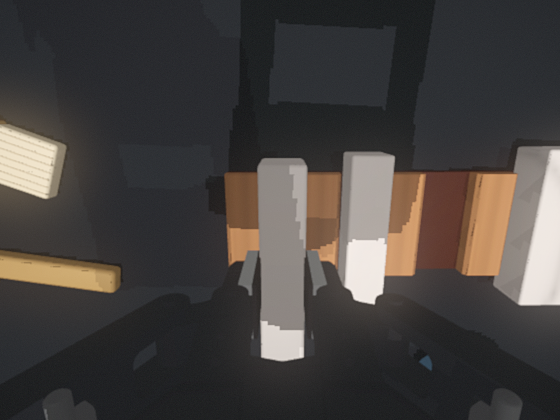

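>>> {"method": "play_rows", "body": {"rows": [[[0,0,0],[1,0.7,8],0.95],[[0,0,0],[0,0,15],0.95],[[0,0,0],[0,0,10],0.95],[[0,0,0],[0,0,6],0.95],[[0,0,0],[0,0,4],0.95],[[0,0,0],[0,0,4],0.95],[[0,0,0],[0,0,3],0.95],[[0,0,0],[0,0,3],0.95],[[0,0,0],[0,0,3],0.95],[[0,0,0],[0,0,2],0.95],[[0,0,0],[0,0,0],0.95],[[0,0,0],[0,0,0],0.95]]}}

```text
t: 18.97
tcp_pos: [0.6207, 0.1272, 0.0323]
tool_rot: [-0.028, 1.0, -0.0, 0.002]
force: [-0.0, 0.3, -1.6]
finger_gap: 0.213
gripper_force: 49.7
```

Run:
```python
from h import *
plan(619.7,127.6,30,93.35); print(sense()['force'])
```

```text
t=19.0 turn [-0.   0.2 -0.1] shift [1.  0.5 2.3] | tcp [620.7 127.2  32.3] q6 -1.60 gap 18.1
[-0.0223704   0.33388948 -1.64799896]
```

>>> {"method": "play_rows", "body": {"rows": [[[0,0,0],[0,0.3,1],0.95],[[0,0,0],[0,0,0.8],0.95],[[0,0,0],[0,0,0],0.95],[[0,0,0],[0,0,0],0.6],[[0,0,0],[0,0,0],0.6],[[0,0,0],[0,0,0],0.6],[[0,0,0],[0,0,0],0.6],[[0,0,0],[0,0,-5],0.6],[[0,0,0],[0,0,-15],0.6],[[0,0,0],[0,0,-25],0.6],[[0,0,0],[0,0,-25],0.6],[[0,0,0],[0,0,-17],0.6]]}}

```text
t: 19.97
tcp_pos: [0.6213, 0.1276, 0.1199]
tool_rot: [-0.028, 1.0, -0.0, 0.003]
force: [0.6, 0.2, 0.1]
finger_gap: 0.404
gripper_force: 0.0
```

```bash
cat >> h.py <<'E'
def brushes():
    c,p,d=cam('top'); W=world(c,d); q=p.astype(int)
    m=(W[...,0]>.3)&(W[...,0]<.85)&(W[...,1]>-.5)&(W[...,1]<.06)&(q.max(-1)>120)&(W[...,2]<.04)
    n,l,st,ce=cv2.connectedComponentsWithStats(m.astype(np.uint8))
    for i in range(1,n):
        if not 250<st[i,4]<900: continue
        v,u=np.nonzero(l==i); P=onplane(c,np.c_[u,v],.012)[:,:2]*1000
        col=q[v,u]; br=(col[:,2]>0.8*col[:,0])
        r=cv2.minAreaRect(P.astype(np.float32)); C=np.array(r[0]); bm=P[br].mean(0); 
        w,h=r[1]; a=r[2] if w>h else r[2]+90; e=np.array([np.cos(np.radians(a)),np.sin(np.radians(a))])
        if e@(bm-C)<0: e=-e
        mid=C-12*e
        print('brush centre',np.round(C,1),'size',np.round(r[1],1),'z',round(float(np.median(W[l==i][:,2])),3),'dir %.1f'%np.degrees(np.arctan2(e[1],e[0])),'mid',np.round(mid,1),'tip',np.round(C+75*e,1))
    return c,p,d,W
def trayfit(c,p):
    q=p.astype(int)
    m=((q[...,0]-q[...,2])>25)&(q[...,0]<150)
    v,u=np.nonzero(m); P=onplane(c,np.c_[u,v],.004)*1000
    k=(P[:,0]>300)&(P[:,0]<560)&(P[:,1]<-170)&(P[:,1]>-450); im=np.zeros(m.shape,np.uint8); im[v[k],u[k]]=1
    n,l,st,ce=cv2.connectedComponentsWithStats(im); i=1+np.argmax(st[1:,4]); v,u=np.nonzero(l==i)
    r=cv2.minAreaRect((onplane(c,np.c_[u,v],.006)[:,:2]*1000).astype(np.float32)); print('tray',r)
E
python3 - <<'E'
from h import *
c,p,d,W=brushes(); trayfit(c,p)
cv2.imwrite('pics/top1.png',cv2.resize(p[130:320,150:470],(800,475),interpolation=cv2.INTER_CUBIC)[:,:,::-1])
m=(W[...,0]>.5)&(W[...,0]<.7)&(W[...,1]>.05)&(W[...,1]<.35)&(p.min(-1)>110)
n,l,st,ce=cv2.connectedComponentsWithStats(m.astype(np.uint8))
for i in range(1,n):
    if st[i,4]>100: print('w',np.round(onplane(c,ce[i],.035)[0]*1000,1),'z',np.median(W[l==i][:,2]),st[i])
E
```

```text
brush centre [665.  -66.2] size [149.7  39.6] z 0.012 dir -95.7 mid [666.2 -54.2] tip [ 657.6 -140.8]
brush centre [ 629.5 -281.5] size [ 36.1 148. ] z 0.012 dir 90.4 mid [ 629.6 -293.5] tip [ 628.9 -206.5]
brush centre [572.7 -96.6] size [149.6  39.1] z 0.012 dir 72.0 mid [ 568.9 -108. ] tip [595.8 -25.2]
tray ((432.789794921875, -310.84075927734375), (222.1416015625, 190.7409210205078), 83.23900604248047)
w [589.  178.4  35. ] z 0.03514995252068143 [213 195  10  15 109]
```

View pics/top1.png

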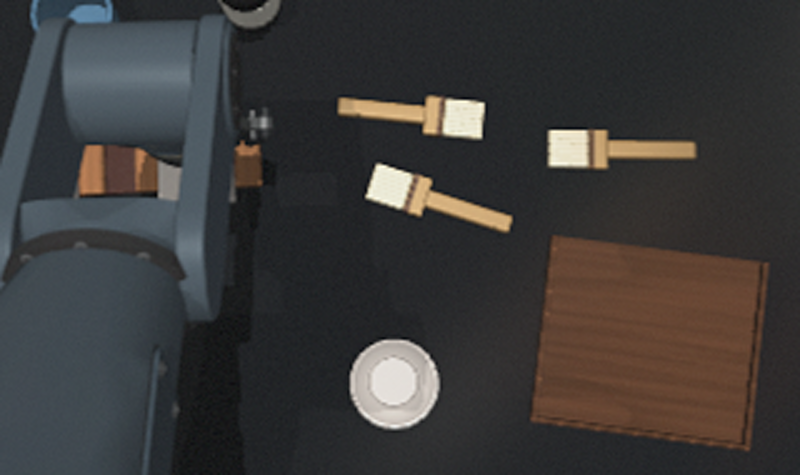

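>>> {"method": "play_rows", "body": {"rows": [[[0,0,6.5],[0,0,0],0.5],[[0,0,6.5],[0,0,0],0.5],[[0,0,6.5],[0,0,0],0.5],[[0,0,6.5],[0,0,0],0.5],[[0,0,6.5],[0,0,0],0.5],[[0,0,6.5],[0,0,0],0.5],[[0,0,6.5],[0,0,0],0.5],[[0,0,6.5],[0,0,0],0.5],[[0,0,6.5],[0,0,0],0.5],[[0,0,6.5],[0,0,0],0.5],[[0,0,6.5],[0,0,0],0.5],[[0,0,6.5],[0,0,0],0.5]]}}

```text
t: 21.02
tcp_pos: [0.6202, 0.1275, 0.1174]
tool_rot: [0.609, 0.793, 0.001, 0.001]
force: [0.2, -0.2, 0.8]
finger_gap: 0.5
gripper_force: 0.0
```

>>> {"method": "play_rows", "body": {"rows": [[[0,0,6.5],[0,0,0],0.5],[[0,0,6.5],[0,0,0],0.5],[[0,0,6.5],[0,0,0],0.5],[[0,0,6.5],[0,0,0],0.5],[[0,0,6.5],[0,0,0],0.5],[[0,0,1],[0,0,0],0.5],[[0,0,0],[0,0,0],0.5],[[0,0,0],[0,0,0],0.5]]}}

```text
t: 21.68
tcp_pos: [0.6203, 0.1275, 0.1174]
tool_rot: [0.81, 0.587, 0.001, 0.001]
force: [-0.5, 1.4, 0.0]
finger_gap: 0.501
gripper_force: 0.0
```

Run:
```python
from h import *
plan(571.4,-100.4,120,-18)
```

```text
t=21.7 turn [ 0.2 -0.1 -0.1] shift [-231.8   23.9   -2.6] | tcp [620.3 127.5 117.4] q6 0.34 gap 42.6
```

>>> {"method": "play_rows", "body": {"rows": [[[0,0,0],[-12,1,0],0.5],[[0,0,0],[-27,3,0],0.5],[[0,0,0],[-27,3,0],0.5],[[0,0,0],[-27,3,0],0.5],[[0,0,0],[-27,3,0],0.5],[[0,0,0],[-27,3,0],0.5],[[0,0,0],[-27,3,0],0.5],[[0,0,0],[-27,3,0],0.5],[[0,0,0],[-20,2,0],0.5],[[0,0,0],[-11,0,0],0.5],[[0,0,0],[0,0,0],0.5],[[0,0,0],[0,0,0],0.5]]}}

```text
t: 22.68
tcp_pos: [0.5701, -0.1006, 0.1173]
tool_rot: [0.811, 0.585, 0.001, 0.001]
force: [0.7, -0.4, -0.5]
finger_gap: 0.502
gripper_force: 0.0
```

>>> {"method": "play_rows", "body": {"rows": [[[0,0,0],[0,0,0],0.5],[[0,0,0],[0,0,0],0.5]]}}

```text
t: 22.85
tcp_pos: [0.5705, -0.099, 0.1173]
tool_rot: [0.81, 0.587, 0.001, 0.001]
force: [0.4, 0.3, -0.1]
finger_gap: 0.499
gripper_force: 0.0
```

Run:
```python
from h import *
brushes()
plan(571.4,-100.4,10,-18)
c,p,d=cam('wrist'); cv2.imwrite('pics/w5.png',p[:,:,::-1])
```

```text
t=22.9 turn [ 0.2 -0.1 -0.2] shift [ -1.    1.2 107.3] | tcp [570.6 -99.  117.3] q6 -0.05 gap 42.8
```

View pics/w5.png

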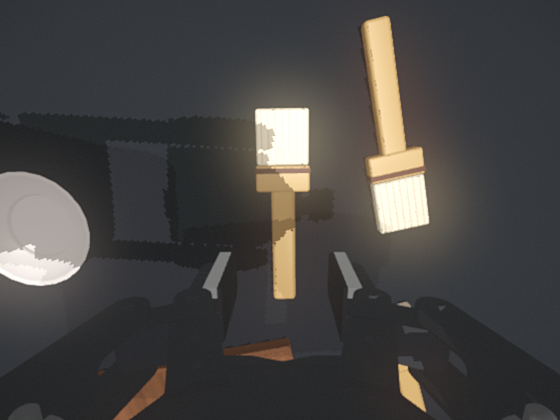

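>>> {"method": "play_rows", "body": {"rows": [[[0,0,0],[-1,1,12],0.5],[[0,0,0],[0,0,25],0.5],[[0,0,0],[0,0,25],0.5],[[0,0,0],[0,0,22],0.5],[[0,0,0],[0,0,14],0.5],[[0,0,0],[0,0,6],0.5],[[0,0,0],[0,0,3],0.5],[[0,0,0],[0,0,0],0.95],[[0,0,0],[0,0,0],0.95],[[0,0,0],[0,0,0],0.95],[[0,0,0],[0,0,0],0.95],[[0,0,0],[0,0,0],0.95]], "grip_force": 40}}

```text
t: 23.95
tcp_pos: [0.5719, -0.1018, 0.0111]
tool_rot: [0.81, 0.586, 0.002, 0.002]
force: [0.2, 0.2, 0.4]
finger_gap: 0.195
gripper_force: 42.1
```

>>> {"method": "play_rows", "body": {"rows": [[[0,0,0],[0,0,0],0.95],[[0,0,0],[0,0,0],0.95],[[0,0,0],[0,0,0],0.95]]}}

```text
t: 24.2
tcp_pos: [0.5719, -0.1018, 0.011]
tool_rot: [0.81, 0.586, 0.002, 0.002]
force: [-0.5, 0.0, 4.6]
finger_gap: 0.195
gripper_force: 42.7
```

Run:
```python
from h import *
plan(437.5+8,-245.9-1,60,-96.76)
```

```text
t=24.2 turn [ 0.2 -0.2 78.5] shift [-108.4  159.   -49. ] | tcp [ 571.9 -101.8   11. ] q6 -0.05 gap 16.6
```

>>> {"method": "play_rows", "body": {"rows": [[[0,0,0],[0,0,-10],0.95],[[0,0,0],[0,0,-20],0.95],[[0,0,0],[0,0,-20],0.95],[[0,0,0],[0,0,-15],0.95],[[0,0,0],[0,0,-5],0.95],[[0,0,3.5],[0,0,0],0.95],[[0,0,6],[0,0,0],0.95],[[0,0,6],[0,0,0],0.95],[[0,0,6],[0,0,0],0.95],[[0,0,6],[0,0,0],0.95],[[0,0,6],[0,0,0],0.95],[[0,0,6],[0,0,0],0.95]]}}

```text
t: 25.2
tcp_pos: [0.5707, -0.1014, 0.0799]
tool_rot: [0.961, 0.275, 0.001, 0.0]
force: [-0.8, -0.5, -0.8]
finger_gap: 0.195
gripper_force: 42.1
```

>>> {"method": "play_rows", "body": {"rows": [[[0,0,6],[0,0,0],0.95],[[0,0,6],[0,0,0],0.95],[[0,0,6],[0,0,0],0.95],[[0,0,6],[0,0,0],0.95],[[0,0,6],[0,0,0],0.95],[[0,0,6],[0,0,0],0.95],[[0,0,3],[0,0,0],0.95],[[0,0,0],[-10,15,0],0.95],[[0,0,0],[-18,26,0],0.95],[[0,0,0],[-18,26,0],0.95],[[0,0,0],[-18,26,0],0.95],[[0,0,0],[-18,26,0],0.95]]}}

```text
t: 26.2
tcp_pos: [0.4745, -0.2106, 0.0797]
tool_rot: [0.998, -0.059, 0.001, -0.0]
force: [0.1, -0.1, -0.9]
finger_gap: 0.193
gripper_force: 42.1
```

>>> {"method": "play_rows", "body": {"rows": [[[0,0,0],[-15,23,0],0.95],[[0,0,0],[-10,15,0],0.95],[[0,0,0],[0,0,0],0.95],[[0,0,0],[0,0,0],0.95],[[0,0,0],[0,0,0],0.95]]}}

```text
t: 26.62
tcp_pos: [0.4466, -0.2445, 0.0798]
tool_rot: [0.998, -0.059, 0.002, -0.0]
force: [-0.3, 0.0, -1.0]
finger_gap: 0.192
gripper_force: 42.1
```

Run:
```python
from h import *
plan(437.5+8,-245.9-1,16,-96.76)
```

```text
t=26.6 turn [-0.  -0.2 -0. ] shift [-0.8  2.5 63.8] | tcp [ 446.6 -244.5   79.8] q6 0.96 gap 16.3
```

>>> {"method": "play_rows", "body": {"rows": [[[0,0,0],[-1,2,10],0.95],[[0,0,0],[0,0,20],0.95],[[0,0,0],[0,0,16],0.95],[[0,0,0],[0,0,10],0.95],[[0,0,0],[0,0,5],0.95],[[0,0,0],[0,0,3],0.95],[[0,0,0],[0,0,0],0.95],[[0,0,0],[0,0,0],0.95],[[0,0,0],[0,0,0],0.95]]}}

```text
t: 27.37
tcp_pos: [0.4459, -0.247, 0.0163]
tool_rot: [0.998, -0.059, 0.002, 0.0]
force: [-0.4, -0.1, -0.7]
finger_gap: 0.196
gripper_force: 42.1
```

>>> {"method": "play_rows", "body": {"rows": [[[0,0,0],[0,0,0],0.6],[[0,0,0],[0,0,0],0.6],[[0,0,0],[0,0,0],0.6],[[0,0,0],[0,0,0],0.6],[[0,0,0],[0,0,-5],0.6],[[0,0,0],[0,0,-20],0.6],[[0,0,0],[0,0,-25],0.6],[[0,0,0],[0,0,-25],0.6],[[0,0,0],[0,0,-25],0.6],[[0,0,0],[0,0,0],0.6],[[0,0,0],[0,0,0],0.6]]}}

```text
t: 28.28
tcp_pos: [0.4459, -0.2474, 0.1176]
tool_rot: [0.998, -0.059, 0.003, 0.001]
force: [-1.3, -0.5, -0.4]
finger_gap: 0.397
gripper_force: 0.0
```

Run:
```python
from h import *
brushes()
# brush B: mid (629.6,-293.5), dir 90.4, grab 8 ahead
plan(629.5,-285.5,115,0.4)
```

```text
brush centre [665. -66.] size [150.   39.6] z 0.012 dir -95.7 mid [666.2 -54.1] tip [ 657.6 -140.6]
brush centre [ 629.5 -281.5] size [ 36.1 148. ] z 0.012 dir 90.4 mid [ 629.6 -293.5] tip [ 628.9 -206.5]
brush centre [ 504.6 -254.3] size [39.2 42.1] z 0.016 dir -7.5 mid [ 492.7 -252.7] tip [ 578.9 -264.1]
t=28.3 turn [  0.2  -0.2 -97.2] shift [-40.  184.1   1.4] | tcp [ 445.1 -246.8  116.4] q6 0.96 gap 33.8
```

>>> {"method": "play_rows", "body": {"rows": [[[0,0,-6],[0,0,0],0.5],[[0,0,-6.5],[0,0,0],0.5],[[0,0,-6.5],[0,0,0],0.5],[[0,0,-6.5],[0,0,0],0.5],[[0,0,-6.5],[0,0,0],0.5],[[0,0,-6.5],[0,0,0],0.5],[[0,0,-6.5],[0,0,0],0.5],[[0,0,-6.5],[0,0,0],0.5],[[0,0,-6.5],[0,0,0],0.5],[[0,0,-6.5],[0,0,0],0.5],[[0,0,-6.5],[0,0,0],0.5],[[0,0,-6.5],[0,0,0],0.5]]}}

```text
t: 29.33
tcp_pos: [0.4442, -0.246, 0.1143]
tool_rot: [0.814, 0.581, 0.001, -0.001]
force: [0.6, 0.1, 0.2]
finger_gap: 0.496
gripper_force: 0.0
```

>>> {"method": "play_rows", "body": {"rows": [[[0,0,-6.5],[0,0,0],0.5],[[0,0,-6.5],[0,0,0],0.5],[[0,0,-6.5],[0,0,0],0.5],[[0,0,0],[-3,14,0],0.5],[[0,0,0],[-6,27,0],0.5],[[0,0,0],[-6,27,0],0.5],[[0,0,0],[-6,27,0],0.5],[[0,0,0],[-6,27,0],0.5],[[0,0,0],[-6,27,0],0.5],[[0,0,0],[-4,21,0],0.5],[[0,0,0],[-3,14,0],0.5],[[0,0,0],[0,0,0],0.5]]}}

```text
t: 30.33
tcp_pos: [0.6314, -0.2863, 0.1144]
tool_rot: [0.705, 0.709, 0.001, 0.002]
force: [0.8, -0.3, 0.2]
finger_gap: 0.499
gripper_force: 0.0
```

>>> {"method": "play_rows", "body": {"rows": [[[0,0,0],[0,0,0],0.5],[[0,0,0],[0,0,0],0.5],[[0,0,0],[0,0,0],0.5]]}}

```text
t: 30.58
tcp_pos: [0.6275, -0.2854, 0.1156]
tool_rot: [0.706, 0.708, 0.001, -0.0]
force: [0.0, -0.2, 0.3]
finger_gap: 0.496
gripper_force: 0.0
```

Run:
```python
from h import *
plan(629.5,-285.5,10.5,0.4)
c,p,d=cam('wrist'); W=world(c,d); q=p.astype(int)
m=(q.max(-1)>120)&(q[...,0]-q[...,2]>15)&(W[...,2]<.03); n,l,st,ce=cv2.connectedComponentsWithStats(m.astype(np.uint8))
for i in range(1,n):
    if st[i,4]>1500:
        v,u=np.nonzero(l==i); r=cv2.minAreaRect((onplane(c,np.c_[u,v],.012)[:,:2]*1000).astype(np.float32)); print(r,st[i])
```

```text
t=30.6 turn [ 0.  -0.1 -0.2] shift [-1.000e-01  2.000e+00  1.051e+02] | tcp [ 627.5 -285.4  115.6] q6 -0.59 gap 42.2
((465.42059326171875, -306.99749755859375), (209.19261169433594, 131.1980743408203), 83.06904602050781) [    0   106   162   246 31004]
((627.9434814453125, -281.5715026855469), (149.4966583251953, 40.378658294677734), 89.11649322509766) [ 257  107   56  194 6243]
```

>>> {"method": "play_rows", "body": {"rows": [[[0,0,0.5],[0,1,12],0.5],[[0,0,0],[0,0,25],0.5],[[0,0,0],[0,0,25],0.5],[[0,0,0],[0,0,20],0.5],[[0,0,0],[0,0,14],0.5],[[0,0,0],[0,0,6],0.5],[[0,0,0],[0,0,2.5],0.5],[[0,0,0],[0,0,0],0.95],[[0,0,0],[0,0,0],0.95],[[0,0,0],[0,0,0],0.95],[[0,0,0],[0,0,0],0.95],[[0,0,0],[0,0,0],0.95]]}}

```text
t: 31.63
tcp_pos: [0.6314, -0.2865, 0.0133]
tool_rot: [0.709, 0.705, 0.001, 0.002]
force: [0.2, 0.4, 2.7]
finger_gap: 0.192
gripper_force: 41.7
```

>>> {"method": "play_rows", "body": {"rows": [[[0,0,0],[0,0,0],0.95],[[0,0,0],[0,0,0],0.95],[[0,0,0],[0,0,0],0.95]]}}

```text
t: 31.88
tcp_pos: [0.6314, -0.2865, 0.0133]
tool_rot: [0.709, 0.705, 0.001, 0.002]
force: [-0.7, 0.6, 6.0]
finger_gap: 0.192
gripper_force: 42.1
```

Run:
```python
from h import *
plan(422.1+8,-375-1,80,-96.76)
```

```text
t=31.9 turn [ 0.3 -0.2 96.5] shift [-189.3  112.6  -66.7] | tcp [ 631.4 -286.5   13.3] q6 -0.58 gap 16.3
```

>>> {"method": "play_rows", "body": {"rows": [[[0,0,0],[0,0,-10],0.95],[[0,0,0],[0,0,-20],0.95],[[0,0,0],[0,0,-20],0.95],[[0,0,3.5],[0,0,-12],0.95],[[0,0,6],[0,0,-5],0.95],[[0,0,6],[0,0,0],0.95],[[0,0,6],[0,0,0],0.95],[[0,0,6],[0,0,0],0.95],[[0,0,6],[0,0,0],0.95],[[0,0,6],[0,0,0],0.95],[[0,0,6],[0,0,0],0.95],[[0,0,6],[0,0,0],0.95]]}}

```text
t: 32.88
tcp_pos: [0.6299, -0.2857, 0.0789]
tool_rot: [0.946, 0.325, 0.001, 0.0]
force: [0.4, 0.7, -0.7]
finger_gap: 0.194
gripper_force: 41.4
```

>>> {"method": "play_rows", "body": {"rows": [[[0,0,6],[0,0,0],0.95],[[0,0,6],[0,0,0],0.95],[[0,0,6],[0,0,0],0.95],[[0,0,6],[0,0,0],0.95],[[0,0,6],[0,0,0],0.95],[[0,0,6],[0,0,0],0.95],[[0,0,6],[0,0,0],0.95],[[0,0,3],[0,0,0],0.95],[[0,0,0],[-12,7,0],0.95],[[0,0,0],[-26,15,0],0.95],[[0,0,0],[-26,15,0],0.95],[[0,0,0],[-26,15,0],0.95]]}}

```text
t: 33.88
tcp_pos: [0.5338, -0.3267, 0.0787]
tool_rot: [0.998, -0.058, 0.001, -0.0]
force: [-0.2, -0.7, -0.8]
finger_gap: 0.194
gripper_force: 41.4
```

>>> {"method": "play_rows", "body": {"rows": [[[0,0,0],[-26,15,0],0.95],[[0,0,0],[-26,16,0],0.95],[[0,0,0],[-26,16,0],0.95],[[0,0,0],[-14,9,0],0.95],[[0,0,0],[-6,4,0],0.95],[[0,0,0],[0,0,0],0.95],[[0,0,0],[0,0,0],0.95],[[0,0,0],[0,0,0],0.95]]}}

```text
t: 34.55
tcp_pos: [0.4316, -0.3748, 0.0785]
tool_rot: [0.998, -0.059, 0.002, 0.0]
force: [-0.2, 0.7, -0.4]
finger_gap: 0.186
gripper_force: 41.4
```

Run:
```python
from h import *
plan(422.1+8,-375-1,17.3,-96.76)
```

```text
t=34.5 turn [ 0.  -0.2  0. ] shift [-1.4  1.4 61.2] | tcp [ 431.6 -374.8   78.5] q6 0.77 gap 15.8
```

>>> {"method": "play_rows", "body": {"rows": [[[0,0,0],[-1,1,10],0.95],[[0,0,0],[0,0,20],0.95],[[0,0,0],[0,0,14],0.95],[[0,0,0],[0,0,9],0.95],[[0,0,0],[0,0,4],0.95],[[0,0,0],[0,0,3],0.95],[[0,0,0],[0,0,0],0.95],[[0,0,0],[0,0,0],0.95],[[0,0,0],[0,0,0],0.95]]}}

```text
t: 35.3
tcp_pos: [0.43, -0.3764, 0.0189]
tool_rot: [0.998, -0.059, 0.002, 0.001]
force: [-0.2, 0.1, -0.5]
finger_gap: 0.193
gripper_force: 41.4
```

>>> {"method": "play_rows", "body": {"rows": [[[0,0,0],[0,0,0],0.6],[[0,0,0],[0,0,0],0.6],[[0,0,0],[0,0,0],0.6],[[0,0,0],[0,0,0],0.6],[[0,0,0],[0,0,-5],0.6],[[0,0,0],[0,0,-20],0.6],[[0,0,0],[0,0,-25],0.6],[[0,0,0],[0,0,-25],0.6],[[0,0,0],[0,0,-25],0.6],[[0,0,0],[0,0,0],0.6],[[0,0,0],[0,0,0],0.6]]}}

```text
t: 36.22
tcp_pos: [0.4299, -0.3768, 0.1202]
tool_rot: [0.998, -0.059, 0.003, 0.002]
force: [0.1, 0.1, 0.2]
finger_gap: 0.395
gripper_force: 0.0
```

Run:
```python
from h import *
brushes()
# brush A: mid (666.2,-54.1), dir -95.7; grab 8 ahead
plan(665.4,-62,115,-5.5)
```

```text
brush centre [665.  -65.9] size [150.3  39.6] z 0.012 dir -95.7 mid [666.2 -53.9] tip [ 657.7 -140.5]
brush centre [ 504.5 -254.4] size [39.3 42. ] z 0.015 dir -6.7 mid [ 492.6 -253. ] tip [ 579.  -263.2]
brush centre [ 487.6 -384.4] size [39.2 41.8] z 0.015 dir -6.5 mid [ 475.7 -383. ] tip [ 562.1 -392.9]
brush centre [ 429.2 -251.1] size [ 37.9 103.3] z 0.016 dir 179.7 mid [ 441.2 -251.2] tip [ 354.2 -250.7]
t=36.3 turn [  0.2  -0.2 -91.3] shift [335.1 205.    3.9] | tcp [ 429.2 -376.   118.9] q6 0.77 gap 33.8h.py:46: RuntimeWarning: Mean of empty slice.
  r=cv2.minAreaRect(P.astype(np.float32)); C=np.array(r[0]); bm=P[br].mean(0);
  ret = um.true_divide(
```

>>> {"method": "play_rows", "body": {"rows": [[[0,0,-6.5],[0,0,0],0.5],[[0,0,-6.5],[0,0,0],0.5],[[0,0,-6.5],[0,0,0],0.5],[[0,0,-6.5],[0,0,0],0.5],[[0,0,-6.5],[0,0,0],0.5],[[0,0,-6.5],[0,0,0],0.5],[[0,0,-6.5],[0,0,0],0.5],[[0,0,-6.5],[0,0,0],0.5],[[0,0,-6.5],[0,0,0],0.5],[[0,0,-6.5],[0,0,0],0.5],[[0,0,-6.5],[0,0,0],0.5],[[0,0,-6.5],[0,0,0],0.5]]}}

```text
t: 37.27
tcp_pos: [0.4284, -0.375, 0.1166]
tool_rot: [0.811, 0.585, 0.001, -0.001]
force: [0.6, -0.1, -0.7]
finger_gap: 0.501
gripper_force: 0.0
```

>>> {"method": "play_rows", "body": {"rows": [[[0,0,-6.5],[0,0,0],0.5],[[0,0,-6.5],[0,0,0],0.5],[[0,0,0],[12,7,0],0.5],[[0,0,0],[26,16,0],0.5],[[0,0,0],[26,16,0],0.5],[[0,0,0],[26,16,0],0.5],[[0,0,0],[26,16,0],0.5],[[0,0,0],[26,16,0],0.5],[[0,0,0],[26,16,0],0.5],[[0,0,0],[26,16,0],0.5],[[0,0,0],[26,16,0],0.5],[[0,0,0],[26,16,0],0.5]]}}

```text
t: 38.27
tcp_pos: [0.6042, -0.1435, 0.1176]
tool_rot: [0.743, 0.67, 0.001, -0.0]
force: [0.5, 0.8, 0.5]
finger_gap: 0.506
gripper_force: 0.0
```

>>> {"method": "play_rows", "body": {"rows": [[[0,0,0],[26,16,0],0.5],[[0,0,0],[26,16,0],0.5],[[0,0,0],[20,12,0],0.5],[[0,0,0],[12,8,0],0.5],[[0,0,0],[5,3,0],0.5],[[0,0,0],[0,0,0],0.5],[[0,0,0],[0,0,0],0.5],[[0,0,0],[0,0,0],0.5]]}}

```text
t: 38.93
tcp_pos: [0.6668, -0.0644, 0.1188]
tool_rot: [0.742, 0.67, 0.001, 0.001]
force: [-1.2, -0.1, 0.2]
finger_gap: 0.499
gripper_force: 0.0
```

Run:
```python
from h import *
plan(665.4,-62,11,-5.5)
c,p,d=cam('wrist'); W=world(c,d); q=p.astype(int)
m=(q.max(-1)>120)&(q[...,0]-q[...,2]>15)&(W[...,2]<.03); n,l,st,ce=cv2.connectedComponentsWithStats(m.astype(np.uint8))
for i in range(1,n):
    if st[i,4]>1500:
        v,u=np.nonzero(l==i); r=cv2.minAreaRect((onplane(c,np.c_[u,v],.012)[:,:2]*1000).astype(np.float32)); print(r,st[i])
```

```text
t=38.9 turn [ 0.1 -0.  -0.4] shift [  2.3  -1.7 107.8] | tcp [666.8 -64.4 118.8] q6 -0.16 gap 42.4
((665.2898559570312, -65.86178588867188), (151.07647705078125, 66.00971221923828), 73.71990966796875) [ 233  113   94  190 7928]
```

>>> {"method": "play_rows", "body": {"rows": [[[0,0,0],[2,-1.5,12],0.5],[[0,0,0],[0,0,25],0.5],[[0,0,0],[0,0,25],0.5],[[0,0,0],[0,0,22],0.5],[[0,0,0],[0,0,14],0.5],[[0,0,0],[0,0,6],0.5],[[0,0,0],[0,0,3.5],0.5],[[0,0,0],[0,0,0],0.95],[[0,0,0],[0,0,0],0.95],[[0,0,0],[0,0,0],0.95],[[0,0,0],[0,0,0],0.95],[[0,0,0],[0,0,0],0.95]]}}

```text
t: 39.98
tcp_pos: [0.6677, -0.0614, 0.0128]
tool_rot: [0.742, 0.671, 0.002, 0.002]
force: [0.2, -0.2, 2.2]
finger_gap: 0.195
gripper_force: 41.9
```

>>> {"method": "play_rows", "body": {"rows": [[[0,0,0],[0,0,0],0.95],[[0,0,0],[0,0,0],0.95],[[0,0,0],[0,0,0],0.95]]}}

```text
t: 40.23
tcp_pos: [0.6677, -0.0614, 0.0128]
tool_rot: [0.742, 0.671, 0.002, 0.002]
force: [-0.7, -0.3, 5.4]
finger_gap: 0.188
gripper_force: 42.3
```

Run:
```python
from h import *
plan(429.8+8,-310.4-1,80,83.24)
```

```text
t=40.2 turn [  0.2   0.2 -89. ] shift [ 198.9 -275.4  -67.2] | tcp [667.7 -61.4  12.8] q6 -0.16 gap 16.0
```

>>> {"method": "play_rows", "body": {"rows": [[[0,0,0],[0,0,-10],0.95],[[0,0,0],[0,0,-20],0.95],[[0,0,0],[0,0,-20],0.95],[[0,0,-3],[0,0,-12],0.95],[[0,0,-6],[0,0,-5],0.95],[[0,0,-6],[0,0,0],0.95],[[0,0,-6],[0,0,0],0.95],[[0,0,-6],[0,0,0],0.95],[[0,0,-6],[0,0,0],0.95],[[0,0,-6],[0,0,0],0.95],[[0,0,-6],[0,0,0],0.95],[[0,0,-6],[0,0,0],0.95]]}}

```text
t: 41.23
tcp_pos: [0.6663, -0.0611, 0.0787]
tool_rot: [0.378, 0.926, 0.001, 0.001]
force: [-0.5, -0.4, -0.4]
finger_gap: 0.193
gripper_force: 41.6
```

>>> {"method": "play_rows", "body": {"rows": [[[0,0,-6],[0,0,0],0.95],[[0,0,-6],[0,0,0],0.95],[[0,0,-6],[0,0,0],0.95],[[0,0,-6],[0,0,0],0.95],[[0,0,-6],[0,0,0],0.95],[[0,0,-5],[0,0,0],0.95],[[0,0,-3],[0,0,0],0.95],[[0,0,0],[9,-13,0],0.95],[[0,0,0],[18,-25,0],0.95],[[0,0,0],[18,-25,0],0.95],[[0,0,0],[18,-25,0],0.95],[[0,0,0],[18,-25,0],0.95]]}}

```text
t: 42.23
tcp_pos: [0.5718, -0.1643, 0.0785]
tool_rot: [0.059, 0.998, 0.0, 0.002]
force: [0.1, -0.3, -1.3]
finger_gap: 0.192
gripper_force: 41.6
```

>>> {"method": "play_rows", "body": {"rows": [[[0,0,0],[18,-25,0],0.95],[[0,0,0],[18,-25,0],0.95],[[0,0,0],[18,-25,0],0.95],[[0,0,0],[18,-25,0],0.95],[[0,0,0],[18,-25,0],0.95],[[0,0,0],[16,-22,0],0.95],[[0,0,0],[9,-12,0],0.95],[[0,0,0],[3,-3,0],0.95],[[0,0,0],[0,0,0],0.95],[[0,0,0],[0,0,0],0.95],[[0,0,0],[0,0,0],0.95]]}}

```text
t: 43.15
tcp_pos: [0.4374, -0.3099, 0.0779]
tool_rot: [0.058, 0.998, 0.0, 0.002]
force: [0.2, -0.1, 0.2]
finger_gap: 0.195
gripper_force: 41.6
```

Run:
```python
from h import *
plan(429.8+8,-310.4-1,16.8,83.24)
```

```text
t=43.1 turn [0.  0.2 0.1] shift [-0.6 -1.4 61.1] | tcp [ 437.4 -309.9   77.9] q6 -2.28 gap 16.6
```

>>> {"method": "play_rows", "body": {"rows": [[[0,0,0],[0,-1,10],0.95],[[0,0,0],[0,0,20],0.95],[[0,0,0],[0,0,14],0.95],[[0,0,0],[0,0,9],0.95],[[0,0,0],[0,0,4],0.95],[[0,0,0],[0,0,3],0.95],[[0,0,0],[0,0,0],0.95],[[0,0,0],[0,0,0],0.95],[[0,0,0],[0,0,0],0.95]]}}

```text
t: 43.9
tcp_pos: [0.4371, -0.3121, 0.0184]
tool_rot: [0.059, 0.998, -0.0, 0.002]
force: [-0.4, 0.0, 0.1]
finger_gap: 0.189
gripper_force: 41.6
```

>>> {"method": "play_rows", "body": {"rows": [[[0,0,0],[0,0,0],0.6],[[0,0,0],[0,0,0],0.6],[[0,0,0],[0,0,0],0.6],[[0,0,0],[0,0,0],0.6],[[0,0,0],[0,0,-5],0.6],[[0,0,0],[0,0,-20],0.6],[[0,0,0],[0,0,-30],0.6],[[0,0,0],[0,0,-30],0.6],[[0,0,0],[0,0,-30],0.6],[[0,0,0],[0,0,-30],0.6],[[0,0,0],[0,0,-30],0.6],[[0,0,0],[0,0,-10],0.6]]}}

```text
t: 44.9
tcp_pos: [0.4376, -0.3133, 0.2076]
tool_rot: [0.059, 0.998, -0.003, 0.005]
force: [0.3, -0.0, -0.2]
finger_gap: 0.4
gripper_force: 0.0
```

>>> {"method": "play_rows", "body": {"rows": [[[0,0,0],[0,20,0],0.6],[[0,0,0],[0,35,0],0.6],[[0,0,0],[0,35,0],0.6],[[0,0,0],[0,35,0],0.6],[[0,0,0],[0,35,0],0.6],[[0,0,0],[0,35,0],0.6],[[0,0,0],[0,30,0],0.6],[[0,0,0],[0,15,0],0.6],[[0,0,0],[0,0,0],0.6],[[0,0,0],[0,0,0],0.6]]}}

```text
t: 45.73
tcp_pos: [0.4641, -0.0727, 0.2027]
tool_rot: [0.058, 0.998, -0.0, 0.001]
force: [0.7, -0.5, 0.5]
finger_gap: 0.399
gripper_force: 0.0
```

Run:
```python
from h import *
c,p,d,W=brushes(); print(sense()['t'],sense()['tcp_pos'])
cv2.imwrite('pics/top2.png',cv2.resize(p[100:320,140:470],(800,533),interpolation=cv2.INTER_CUBIC)[:,:,::-1])
q=p.astype(int)
m=(W[...,0]>.5)&(W[...,0]<.7)&(W[...,1]>.05)&(W[...,1]<.38)&(q.min(-1)>110)
n,l,st,ce=cv2.connectedComponentsWithStats(m.astype(np.uint8)); e=np.radians(3.35)
for i in range(1,n):
    if st[i,4]>60:
        v,u=np.nonzero((l==i)&(W[...,2]>.028)); P=onplane(c,np.c_[u,v],.035)[:,:2]*1000; r=cv2.minAreaRect(P.astype(np.float32))
        a=np.array(r[0])-[614.5,216.4]; print('w',np.round(r[0],1),np.round(r[1],1),r[2],'in stand',a@[np.cos(e),np.sin(e)],a@[-np.sin(e),np.cos(e)],'z',np.median(W[v,u,2]))
e=np.radians(-6.76)
m=(W[...,0]>.3)&(W[...,0]<.6)&(W[...,1]<-.18)&(W[...,1]>-.44)&(q.min(-1)>130)
n,l,st,ce=cv2.connectedComponentsWithStats(m.astype(np.uint8))
for i in range(1,n):
    if st[i,4]>100:
        P=onplane(c,ce[i],.016)[0,:2]*1000-[432.8,-310.8]; print('bristle centre in tray',P@[np.cos(e),np.sin(e)],P@[-np.sin(e),np.cos(e)],'z',np.median(W[l==i][:,2]),st[i])
```

```text
brush centre [ 504.5 -254.4] size [39.3 42. ] z 0.016 dir -6.7 mid [ 492.6 -253. ] tip [ 579.  -263.2]
brush centre [ 495.3 -320.5] size [39.5 41.9] z 0.016 dir -7.0 mid [ 483.4 -319. ] tip [ 569.8 -329.5]
brush centre [ 487.6 -384.6] size [39.5 42. ] z 0.015 dir -7.8 mid [ 475.7 -382.9] tip [ 561.9 -394.8]
brush centre [ 419.9 -316.4] size [ 37.8 103.2] z 0.015 dir 179.5 mid [ 431.9 -316.5] tip [ 344.9 -315.7]
brush centre [ 411.  -375.1] size [ 40.6 103.8] z 0.016 dir 172.4 mid [ 422.9 -376.7] tip [ 336.6 -365.3]
45.7833 [ 0.46440323 -0.07366171  0.20276931]
w [619.7 179.7] [99.3 25.4] 1.1629390716552734 in stand 3.094382875662511 -36.976357748213495 z 0.03471861815204791
w [620.5 127.6] [99.  20.2] 3.384833812713623 in stand 0.7956172517851687 -88.97288786013829 z 0.034836418103383116
w [609.9 296.5] [97.4 35.7] 1.587572693824768 in stand 0.13156783102705294 80.21381701848526 z 0.03469957796708367
bristle centre in tray 65.56991993189598 65.78871435272939 z 0.01567660639051216 [380 229  16  17 230]
bristle centre in tray 64.38220022108972 -0.867491623364204 z 0.01586491075880525 [406 233  17  17 226]
bristle centre in tray 63.880363826393385 -65.1483901624418 z 0.015444685766712873 [431 237  17  16 227]h.py:46: RuntimeWarning: Mean of empty slice.
  r=cv2.minAreaRect(P.astype(np.float32)); C=np.array(r[0]); bm=P[br].mean(0);
  ret = um.true_divide(
```

View pics/top2.png

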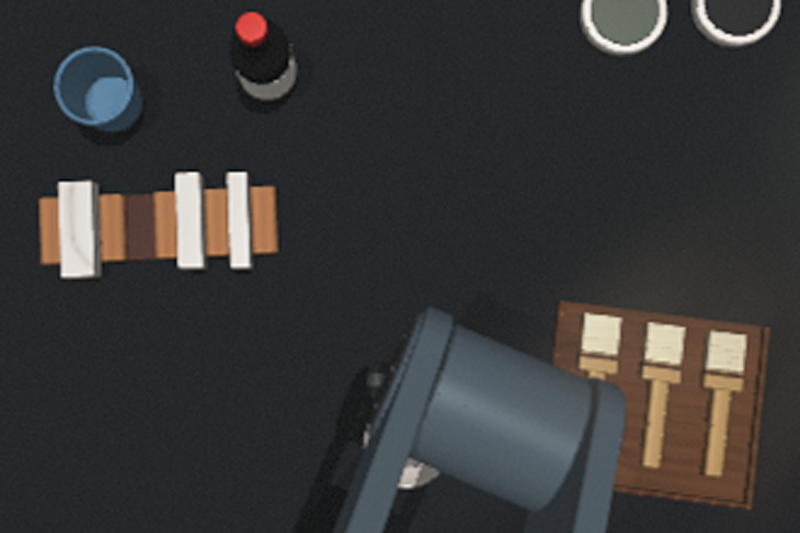

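The picture shows all three bars seated in slots 4, 2 and 1 with their tops at z = 35 mm. The three brushes lie flat in the tray with bristles at the open end, and the arm is clear of everything.

```bash
python3 -c "
from station import *
print(sign_off())"
```

```text
the job is handed in; nothing more can be done
None
```

The job is handed in: only three weights were on the table, and the 35, 25 and 20 mm bars are seated in slots 4, 2 and 1; all three brushes lie flat in the tray with bristles to the open end; the ink bottle, cup and saucer were left alone, and the result of the judging was not shown.

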